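# Pass two batches of pillars through the dispenser

## Robot

A 7-joint arm with a two-finger parallel gripper is mounted at the origin on a cart in front of the work surface, level with it; the furniture and walls round the work are solid. World frame = base frame: x ahead of the robot, y to its left, z up, the work surface at z = 0. Lengths are in m, angles in rad, forces in N, time in s.
With the tool pointing down it reaches from about 0.4 to 0.925 m from the base axis. Payload 4.1 kg.
Tool frame: the origin (TCP) lies at the very end of the fingers, on their centre line; the grasp point (between the pads) lies 19 mm behind it (robot.pinch_z is the distance from the TCP to the grasp point, in m); z points along the fingers, y is the direction in which the jaws open and shut (so a half turn about z gives the same grasp; the last joint's range is limited). The gripper opens to 85 mm and grips with 20 to 120 N. Pads are 22 mm wide; open, the fingers measure 114 mm over their backs; the gripper's body (76 mm by 85 mm) begins 54 mm behind the grasp point. The pads swing forward as they close: fully open they stand 13 mm farther back than shut.
Start: joints at [1.037, 0.398, 0.045, 1.537, -0.019, 1.207, -0.051], TCP at [0.274, -0.59, 0.231] pointing down, gripper open.
Joint ranges: [-2.82, 2.82], [-0.49, 2.23], [-1.37, 1.46], [0, 2.46], [-1.36, 4.5], [0.23, 2], [-2.94, 2.94]. Speed limits (rad/s): [2.57, 2.57, 3.14, 3.14, 3.14, 3.14, 3.14].

## Interface

Orientations are given as a unit quaternion [x, y, z, w].
In Python, from station import readout, viewer, robot gives the robot as it stands.
- The arm moves only by the tool step_arm, never from a script. Its argument "motion" is a list that holds one entry, the list of rows, each a list of 7 numbers: the shift along the tool's x, y, z normalised to -1 to 1, where 1 is 0.5 m, then the turn, a rotation vector about the tool's x, y, z normalised to -1 to 1, where 1 is pi/2 rad, then the closure, from -1 (fully open) to 1 (shut), so that 0 is half open. A call has 1 to 12 rows; each row is the pose to reach, as a shift and turn from the pose commanded when the call began, along the tool's axes at that moment; what a row does not reach only later rows make up. A row lasts 1/10 s, in which the tool goes at most 50 mm and 8.59 degrees, less where a joint would pass 70% of its speed; a pose out of reach is approached as far as the arm can. A call with a number of a shift or a turn outside -1 to 1 is refused whole. A call with a gripper value outside its range is refused whole. The fingers move at their own pace and stop on an object; the grip force is fixed at half the most. Time passes only in rows, so rows that repeat a pose let the fingers close. It gives the time, the measured TCP pose, the force and the opening at its end, in the units of the state.
- readout.get_obs(): the state, without advancing time (a new reading comes with each control period).
- viewer.grab_frame(name): name is "side" or "top"; returns a dict with "pixels" (384x512x3 uint8, blue, green, red), "vertical_fov" (degrees; the focal length in pixels is half the picture's height over the tangent of half this angle, whatever the lens; pixels are square), "cx", "cy" (the principal point, pixels), "origin" and "orientation" of the camera in the world. Camera axes: x right, y down, z forward; pixel columns grow to the right and rows downward; lengths in m; the calibration is good to about 2 mm. A picture is of the moment at which its call begins. There is no depth.
- robot.close_job(): hands the job in, once; it reports no verdict.
The state is a dict: "clock": time; "joints": joint angles; "qvel": joint speeds; "joint_efforts": joint torques, N m; "ee_pos": TCP position; "tcp_rot": TCP orientation; "contact_force": force on the tool from outside, world axes, zero at the start; "ft_torque": the same for the moment, N m; "opening": finger opening in m.
Only numpy, scipy, OpenCV 4.12 (cv2) and the standard library are available. Lean on these libraries where they do the work, as an engineer would, in place of code of your own. Each camera call takes 0.05 s, during which the arm holds its last target. There are 200 camera calls.

## Task

Check the eight-sided pillars lying on the table with the tipping dispenser, the thin batch first and then the thick batch: lay the batch in the trough, turn the dial plate so that the smallest hole the pillars will pass through stands at the outlet, and tip the trough by its bar so that they slide out into the catch tray. The trough is held down by a lever lock whose collar must be lifted before the lever will flip. Never put a pillar into the tray by hand; at the end all pillars lie in the tray and the trough is level and locked again.

Things in the scene. Friction and masses are not known exactly. Their poses are not given: they have to be found in the camera images.
- stand: the fixed dispenser stand (steel base plate with the trough, the lever lock and the catch tray on it). Origin on the table below the trough's hinge; x away from the robot, y along the trough from the outlet to the tail bar (the outlet and the tray are on the -y side), z up. All offsets below are in this frame. It never moves during a run
- trough_mid (a point): mid-length point on the bottom line of the slippery white V trough, 85 mm above the table; axes as the stand's when level. Trough along y, 130 mm long inside, walls at 45 degrees, 48 mm deep, 96 mm wide at the top. Outlet end wall (-y) 80 mm high with a 37 mm round opening at its foot, dial plate outside it; tail wall 48 mm high. Pillars lie lengthwise in it, one on another
- bar_grip (a point): middle of the round bar (12 mm thick, 72 mm long, along the stand's x) behind the tail of the trough, 45 mm clear of the tail wall; 170 mm behind and 30 mm above the hinge, so 115 mm above the table when level. Lift it along its arc to tip the trough; the bar may turn between the fingers. A few N are enough
- hopper (a joint): tipping angle of the trough about the hinge (along the stand's x, 85 mm above its origin): 0 level, grows to 0.95 rad as the bar rises; sinks back by its own weight. Held at 0 while locked. 0.4 to 0.55 rad empties it gently. Of two pillars in it the upper must not lie nearer the outlet than the lower, or its nose drops in front and they jam
- dial (a joint): angle of the dial plate, a steel plate with three holes outside the outlet; axis along the stand's y, 70 mm above the trough's bottom line. Near 0 a 14 mm hole stands at the outlet, at 0.70 rad a 24 mm, at 1.40 a 35 mm hole; range -0.1 to 1.5. Pillars pass within 0.05 rad. Friction (3 N at the lug) holds it. It grows as the arm's top goes to +x; arm upright at 0.70
- dial_grip (a point): middle of the black lug at the top of the dial's arm, 55 mm from the dial's axis; the lug is 14 mm thick along the stand's y (pinch it that way), 24 mm wide and 26 mm high; with the trough level the axis lies at the stand's x = 0, z = 155 mm and the lug at y = -29 mm. The lug may turn between the fingers
- big_hole (a point): centre of the 35 mm hole in the dial plate, which is 8 mm thick; 51.5 mm from the dial's axis
- lock_lever (a joint): angle of the lock lever about its pivot (axis along the stand's x, at x = -86, y = 172, z = 62 mm): 0 locked, leaning 0.49 rad to +y (its dog then lies over the trough's tab); 0.98 freed, leaning 0.49 rad to -y. A fence half way stops it (about 0.1 rad of play) unless the collar is lifted
- lock_collar (a joint): lift of the collar along the lever: 0 down, range 0 to 14 mm; 9 mm and more clears the fence. A spring (2 to 5 N) pulls it down
- lock_grip (a point): point on the axis of the black ribbed collar (26 mm diameter, 32 mm long, round the lever), 11 mm below its top; 59 mm from the lever's pivot when down; own z along the lever, upward. The lever's end stands 19 mm above the collar's top. Pinch it along the stand's x; it may turn between the fingers
- tray_mid (a point): middle of the catch tray, 8 mm above the table; axes as the stand's. The tray is open-topped, inside 128 mm in x and 206 mm in y, walls up to 48 mm above the table. On the trough's side a slippery ramp leads down from the outlet; the slippery floor slopes sideways, from 32 mm above the table at the +x wall to 8 mm at the -x wall, so that pillars slide aside
- thin_1: one of up to two thin pillars (it may be absent): a polished steel bar with eight flat sides, 80 mm long, 16 mm across the flats; origin at its centre, own y axis along its length; it starts on a flat, its centre 8 mm above the table, with two upright side faces
- thin_2: one of up to two thin pillars (it may be absent): a polished steel bar with eight flat sides, 80 mm long, 16 mm across the flats; origin at its centre, own y axis along its length; it starts on a flat, its centre 8 mm above the table, with two upright side faces
- thick_1: one of up to two thick pillars (it may be absent): a polished steel bar with eight flat sides, 80 mm long, 26 mm across the flats; origin at its centre, own y axis along its length; it starts on a flat, its centre 13 mm above the table, with two upright side faces
- thick_2: one of up to two thick pillars (it may be absent): a polished steel bar with eight flat sides, 80 mm long, 26 mm across the flats; origin at its centre, own y axis along its length; it starts on a flat, its centre 13 mm above the table, with two upright side faces
- canister: bystander: round lens canister with a black lid, 42 mm diameter, 56 mm high, at the back behind the tray; origin under its centre. Leave it where it stands
- cube: bystander: black filter cube 42 x 44 x 38 mm, behind the trough; origin under its centre. It is not needed

How it is judged:
On the way, in this order (a step that is already met when the one before it is completed fails the run):
1. the lever lock is flipped to free (value of joint lock_lever above 0.8 rad), for 0.1 s.
2. the thin pillars have slid into the tray with the 24 mm hole at the outlet (x of thin_1 in the frame of tray_mid between -0.064 and 0.064 m and y of thin_1 in the frame of tray_mid between -0.103 and 0.103 m and z of thin_1 in the frame of tray_mid between -0.005 and 0.05 m and x of thin_2 in the frame of tray_mid between -0.064 and 0.064 m and y of thin_2 in the frame of tray_mid between -0.103 and 0.103 m and z of thin_2 in the frame of tray_mid between -0.005 and 0.05 m and value of joint dial between 0.61 and 0.79 rad), for 0.2 s.
3. the thick pillars have slid into the tray with the 35 mm hole at the outlet (x of thick_1 in the frame of tray_mid between -0.064 and 0.064 m and y of thick_1 in the frame of tray_mid between -0.103 and 0.103 m and z of thick_1 in the frame of tray_mid between -0.005 and 0.05 m and x of thick_2 in the frame of tray_mid between -0.064 and 0.064 m and y of thick_2 in the frame of tray_mid between -0.103 and 0.103 m and z of thick_2 in the frame of tray_mid between -0.005 and 0.05 m and value of joint dial between 1.3 and 1.5 rad), for 0.2 s.
At the end, for the whole second after the job is handed in: all pillars present lie at rest in the catch tray (centre inside its walls, less than 58 mm above the table), the trough is level (within 0.04 rad), the lock lever is back at locked (below 0.18 rad) with its collar down (within 3 mm) (x of thin_1 in the frame of tray_mid between -0.064 and 0.064 m and y of thin_1 in the frame of tray_mid between -0.103 and 0.103 m and z of thin_1 in the frame of tray_mid between -0.005 and 0.05 m and linear speed of each of thin_1, thin_2, thick_1, thick_2 below 0.03 m/s and x of thin_2 in the frame of tray_mid between -0.064 and 0.064 m and y of thin_2 in the frame of tray_mid between -0.103 and 0.103 m and z of thin_2 in the frame of tray_mid between -0.005 and 0.05 m and x of thick_1 in the frame of tray_mid between -0.064 and 0.064 m and y of thick_1 in the frame of tray_mid between -0.103 and 0.103 m and z of thick_1 in the frame of tray_mid between -0.005 and 0.05 m and x of thick_2 in the frame of tray_mid between -0.064 and 0.064 m and y of thick_2 in the frame of tray_mid between -0.103 and 0.103 m and z of thick_2 in the frame of tray_mid between -0.005 and 0.05 m and value of joint hopper below 0.04 rad and value of joint lock_lever below 0.18 rad and value of joint lock_collar below 0.003 m); the robot touches nothing.
It fails at once if a thin pillar goes through the 35 mm hole (distance between any of thin_1, thin_2 and big_hole below 0.02 m).
It fails at once if a pillar is held by the fingers in or above the catch tray ((x of thin_1 in the frame of tray_mid between -0.064 and 0.064 m and y of thin_1 in the frame of tray_mid between -0.103 and 0.095 m and contact force between the fingers and thin_1 above 0.5 N) or (x of thin_2 in the frame of tray_mid between -0.064 and 0.064 m and y of thin_2 in the frame of tray_mid between -0.103 and 0.095 m and contact force between the fingers and thin_2 above 0.5 N) or (x of thick_1 in the frame of tray_mid between -0.064 and 0.064 m and y of thick_1 in the frame of tray_mid between -0.103 and 0.095 m and contact force between the fingers and thick_1 above 0.5 N) or (x of thick_2 in the frame of tray_mid between -0.064 and 0.064 m and y of thick_2 in the frame of tray_mid between -0.103 and 0.095 m and contact force between the fingers and thick_2 above 0.5 N)).
It fails at once if the canister is moved by more than 30 mm (distance of canister from where it was at the start of the episode above 0.03 m).
Of thin_1, thin_2 only 1 to 2 are there at a start; the rules pass over those that are not, and their reading is None.
Of thick_1, thick_2 only 1 to 2 are there at a start; the rules pass over those that are not, and their reading is None.
At some moment in a run one of cube may be knocked a few centimetres aside while the robot is not near it.
Once in a run the grip may slacken for a moment while it holds something.
It also fails if it takes over 210 s, if anything falls off the work surface, if the arm or the gripper's body presses on something with over 40 N, if the wrist force passes 120 N, or if a joint passes its speed limit or range.

## Working session

There is one attempt and no reset: what is moved stays moved. The work goes in short steps, Python scripts to look and compute and a tool call to move; the robot and the scene stay as the last step left them, time stands still between calls to the robot, and variables do not carry over. Pictures are saved under pics/ and viewed, about 12 in all and at most 16, crops included, and the job is handed in when it is done.

Besides the shell and the picture viewer there is one more tool, called after "Request:" in YAML: its name, and indented under it one key for each argument. step_arm: Moves the arm, as the interface text tells. Its arguments: {"type":"object","properties":{"motion":{"type":"array"}},"required":["motion"]}

```bash
ls; mkdir -p pics; cat > h.py <<'E'
import numpy as np,cv2
from scipy.spatial.transform import Rotation as R
from station import readout,viewer,robot
def grab(n,save=None):
    f=viewer.grab_frame(n); f['img']=np.array(f['pixels'],np.uint8)
    if save: cv2.imwrite('pics/'+save,f['img'])
    np.savez('/tmp/%s.npz'%n,img=f['img'],fov=f['vertical_fov'],cx=f['cx'],cy=f['cy'],o=f['origin'],q=f['orientation'])
    return load(n)
class C: pass
def load(n):
    d=np.load('/tmp/%s.npz'%n); c=C(); c.img=d['img']; c.f=c.img.shape[0]/2/np.tan(np.radians(float(d['fov']))/2)
    c.cx=float(d['cx']);c.cy=float(d['cy']);c.o=d['o'];c.R=R.from_quat(d['q']).as_matrix() if d['q'].shape==(4,) else d['q']
    return c
def ray(c,u,v):
    r=c.R@np.array([(u-c.cx)/c.f,(v-c.cy)/c.f,1.]); return r/np.linalg.norm(r)
def onz(c,u,v,z):
    r=ray(c,u,v); return c.o+r*(z-c.o[2])/r[2]
def proj(c,p):
    q=c.R.T@(np.asarray(p)-c.o); return np.array([c.cx+c.f*q[0]/q[2],c.cy+c.f*q[1]/q[2]])
E
python3 - <<'E'
from h import *
for n in('side','top'):
    c=grab(n,n+'0.png'); print(n,c.o,c.R.round(3).tolist(),c.f,c.cx,c.cy)
print(readout.get_obs(), robot.pinch_z)
E
```

```text
pics
side [0.01496642 0.32227454 0.81449491] [[-0.443, -0.684, 0.579], [-0.896, 0.326, -0.301], [0.017, -0.653, -0.758]] 398.41900527250704 257.08948387554375 195.20151021249998
top [0.38582708 0.04980446 1.24559422] [[0.004, -0.992, 0.127], [-1.0, -0.003, 0.009], [-0.008, -0.127, -0.992]] 419.2912005006157 254.44982080522192 188.20003654952484
{'clock': 0.1, 'joints': array([ 1.03698893,  0.39910677,  0.04503108,  1.53775047, -0.01870114,
        1.20691718, -0.05069211]), 'qvel': array([ 0.00141229, -0.00121079, -0.00011042, -0.00133925,  0.00162059,
       -0.00121275, -0.00015985]), 'joint_efforts': array([ 3.85819963e-03, -4.76264691e+01,  1.37010366e+00, -2.54950976e+01,
        1.19369189e-02,  5.00548922e-03, -2.11287278e-05]), 'ee_pos': array([ 0.27358739, -0.58898654,  0.23037611]), 'tcp_rot': array([ 9.76446953e-01,  2.15755818e-01, -2.47199161e-04, -8.44765807e-04]), 'contact_force': array([ 0.19418   , -0.14428214,  0.93677979]), 'ft_torque': array([-0.0333506 , -0.00513359, -0.01127252]), 'opening': 0.08531679826189156} 0.0187
```

View pics/top0.png

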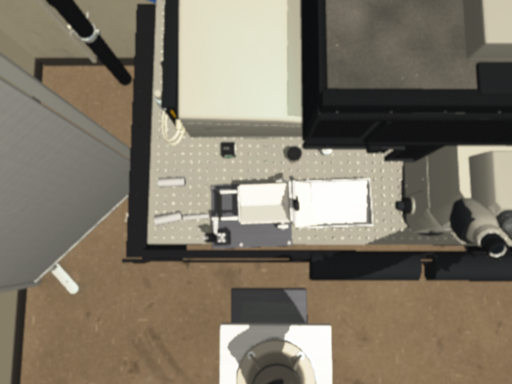

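View pics/side0.png

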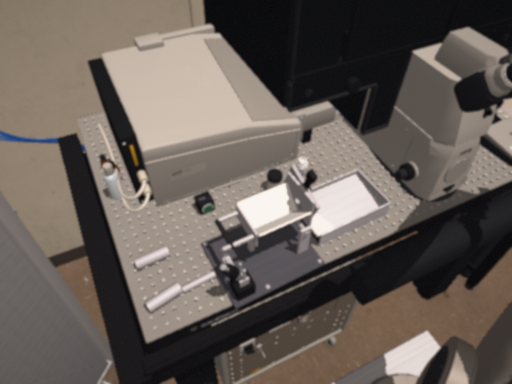

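```bash
python3 - <<'E'
from h import *
c=load('top'); s=load('side')
a=cv2.resize(c.img[135:255,145:385],None,fx=3.3,fy=3.3,interpolation=cv2.INTER_CUBIC); cv2.imwrite('pics/tc.png',a)
a=cv2.resize(s.img[150:310,125:395],None,fx=2.95,fy=2.95,interpolation=cv2.INTER_CUBIC); cv2.imwrite('pics/sc.png',a)
E
```

```text
(no output)
```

View pics/tc.png

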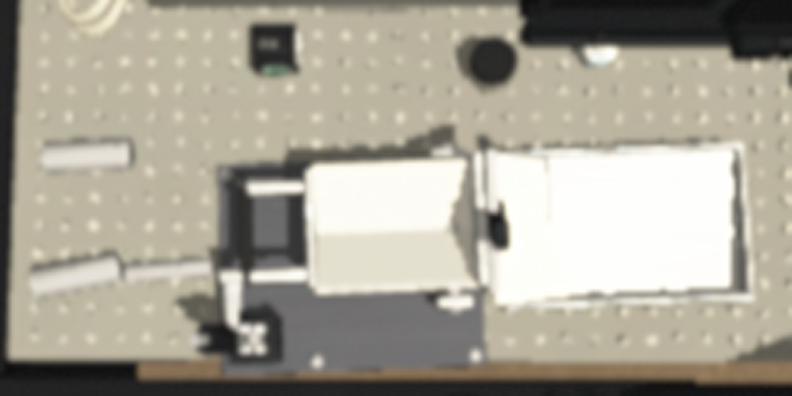

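View pics/sc.png

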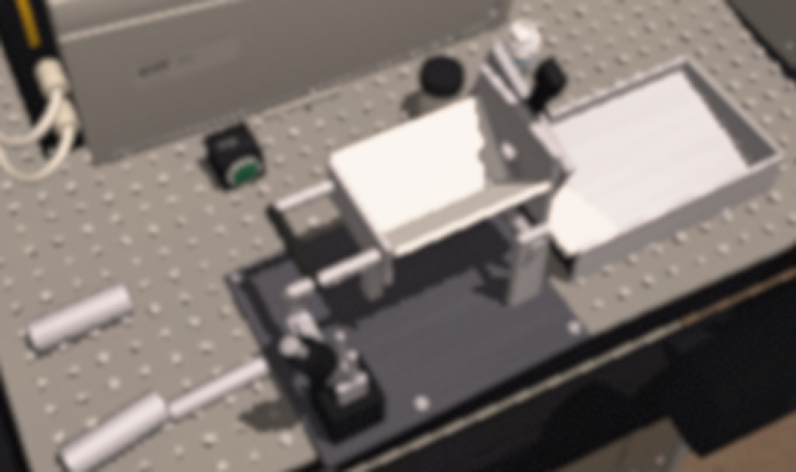

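```bash
python3 - <<'E'
from h import *
c=load('top'); s=load('side')
T=lambda u,v:(u/3.3+144.65,v/3.3+134.65)
S=lambda u,v:(u/2.95+124.67,v/2.95+149.67)
for n,p,z in [('trTL',(307,165),.133),('trTR',(468,157),.133),('trBL',(312,290),.133),('tyTL',(483,150),.048),('tyTR',(743,145),.048),('tyBR',(750,298),.048),('tyBL',(490,303),.048),('bar',(237,230),.115),('lug',(500,228),.20),('collar',(208,340),.115),('can',(491,62),.056),('cube',(272,47),.038)]:
    print('T',n,onz(c,*T(*p),z).round(4))
for n,p,z in [('trTL',(332,160),.133),('trBL',(390,250),.133),('trBR',(550,187),.133),('tyTR',(685,62),.048),('tyBR',(780,155),.048),('barL',(275,208),.115),('barR',(297,290),.115),('lug',(547,78),.20)]:
    print('S',n,onz(s,*S(*p),z).round(4))
# bright pillars via mask
for cam,nm in((c,'top'),(s,'side')):
    g=cv2.cvtColor(cam.img,cv2.COLOR_BGR2GRAY)
    roi=(slice(170,226),slice(150,212)) if nm=='top' else (slice(235,315),slice(128,218))
    m=np.zeros_like(g); 
    for th in (200,215,):
        m[:]=0; m[roi]=(g[roi]>th)*255
        cs,_=cv2.findContours(m,cv2.RETR_EXTERNAL,cv2.CHAIN_APPROX_NONE)
        for k in cs:
            if cv2.contourArea(k)>25:
                r=cv2.minAreaRect(k); b=cv2.boxPoints(r); 
                z=.02
                W=np.array([onz(cam,*q,z) for q in b]); e1=W[1]-W[0]; e2=W[2]-W[1]
                L=e1 if np.linalg.norm(e1)>np.linalg.norm(e2) else e2
                print(nm,th,np.round(r[0],1),'size',np.linalg.norm(e1).round(4),np.linalg.norm(e2).round(4),W.mean(0).round(4),'yaw of len from +y',np.degrees(np.arctan2(-L[0],L[1])).round(1))
E
```

```text
T trTL [0.5382 0.1044 0.133 ]
T trTR [ 0.5451 -0.0262  0.133 ]
T trBL [0.4369 0.0995 0.133 ]
T tyTL [ 0.5635 -0.0452  0.048 ]
T tyTR [ 0.5686 -0.2721  0.048 ]
T tyBR [ 0.4354 -0.274   0.048 ]
T tyBL [ 0.4302 -0.0503  0.048 ]
T bar [0.4866 0.1623 0.115 ]
T lug [ 0.4813 -0.0456  0.2   ]
T collar [0.3969 0.1844 0.115 ]
T can [ 0.6402 -0.0521  0.056 ]
T cube [0.6572 0.1413 0.038 ]
S trTL [0.5324 0.1028 0.133 ]
S trBL [0.4399 0.1    0.133 ]
S trBR [ 0.4396 -0.0318  0.133 ]
S tyTR [ 0.5638 -0.2637  0.048 ]
S tyBR [ 0.4374 -0.272   0.048 ]
S barL [0.5222 0.1544 0.115 ]
S barR [0.4487 0.1683 0.115 ]
S lug [ 0.4846 -0.0473  0.2   ]
top 200 [195.6 218.4] size 0.0684 0.0166 [0.4537 0.2321 0.02  ] yaw of len from +y -174.1
top 200 [167.1 218.8] size 0.0772 0.0161 [0.4522 0.3156 0.02  ] yaw of len from +y -168.4
top 200 [170.  181.5] size 0.0771 0.0149 [0.5624 0.3104 0.02  ] yaw of len from +y -179.8
top 215 [167.1 218.9] size 0.0727 0.0108 [0.4518 0.3155 0.02  ] yaw of len from +y -166.7
top 215 [170.  182.1] size 0.0714 0.0102 [0.5606 0.3102 0.02  ] yaw of len from +y -176.0
side 200 [163.4 295.9] size 0.0761 0.0137 [0.4532 0.3151 0.02  ] yaw of len from +y -168.6
side 200 [198.  280.5] size 0.0733 0.0068 [0.4554 0.2353 0.02  ] yaw of len from +y -175.3
side 200 [151.4 255.9] size 0.0757 0.0131 [0.5618 0.3095 0.02  ] yaw of len from +y -176.9
side 215 [163.7 295.8] size 0.0749 0.0087 [0.4532 0.3146 0.02  ] yaw of len from +y -168.7
side 215 [151.8 256.1] size 0.0707 0.0078 [0.5609 0.309  0.02  ] yaw of len from +y -175.4
```

```bash
cat > plan.py <<'E'
# usage: plan.py x,y,z,yawdeg ...  -> shift/turn numbers from the measured pose
import sys
from h import *
o=readout.get_obs(); p=np.array(o['ee_pos']); Rc=R.from_quat(o['tcp_rot'])
x=Rc.as_matrix()
print('t',round(o['clock'],2),'p',p.round(4),'yaw',np.degrees(np.arctan2(x[1,0],x[0,0])).round(1),'F',np.round(o['contact_force'],1),'op',round(o['opening'],4),'j7',round(o['joints'][6],2))
for a in sys.argv[1:]:
    v=list(map(float,a.split(','))); t=R.from_euler('z',v[3],degrees=True)*R.from_quat([1,0,0,0])
    if len(v)>4: t=t*R.from_rotvec(np.radians(v[4:7]))
    d=Rc.inv().apply(np.array(v[:3])-p)/.5; r=(Rc.inv()*t).as_rotvec()/(np.pi/2)
    print(a,'->',np.r_[d,r].round(4).tolist(),'rows',int(max(np.ceil(np.linalg.norm(d)*10),np.ceil(np.degrees(np.linalg.norm(r)*np.pi/2)/8.59))))
E
python3 plan.py .28,-.36,.30,25 .40,-.12,.33,60 .4537,.2321,.25,90
```

```text
t 0.1 p [ 0.2736 -0.589   0.2304] yaw 24.9 F [ 0.2 -0.1  0.9] op 0.0853 j7 -0.05
.28,-.36,.30,25 -> [0.2046, -0.4102, -0.1386, -0.0011, 0.0001, -0.0009] rows 5
.40,-.12,.33,60 -> [0.6245, -0.7445, -0.198, -0.0011, -0.0003, -0.3898] rows 10
.4537,.2321,.25,90 -> [1.0186, -1.3376, -0.037, -0.001, -0.0006, -0.7231] rows 17
```

Request:
step_arm:
  motion:
    - [[0.205, -0.41, -0.139, 0, 0, 0, -0.3], [0.205, -0.41, -0.139, 0, 0, 0, -0.3], [0.205, -0.41, -0.139, 0, 0, 0, -0.3], [0.205, -0.41, -0.139, 0, 0, 0, -0.3], [0.205, -0.41, -0.139, 0, 0, 0, -0.3], [0.6245, -0.7445, -0.198, 0, 0, -0.39, -0.3], [0.6245, -0.7445, -0.198, 0, 0, -0.39, -0.3], [0.6245, -0.7445, -0.198, 0, 0, -0.39, -0.3], [0.6245, -0.7445, -0.198, 0, 0, -0.39, -0.3], [0.6245, -0.7445, -0.198, 0, 0, -0.39, -0.3], [0.6245, -0.7445, -0.198, 0, 0, -0.39, -0.3], [0.6245, -0.7445, -0.198, 0, 0, -0.39, -0.3]]

```text
clock: 1.3
ee_pos: [0.4014, -0.1169, 0.3306]
tcp_rot: [0.864, 0.503, 0.0, 0.0]
contact_force: [0.8, -0.3, 0.5]
opening: 0.0551
```

```bash
python3 plan.py .453,.249,.25,95.5 .453,.249,.04,95.5
```

```text
t 1.3 p [ 0.4014 -0.1169  0.3306] yaw 60.4 F [ 0.8 -0.3  0.5] op 0.0551 j7 -0.29
.453,.249,.25,95.5 -> [0.6874, -0.2715, 0.1613, 0.0005, -0.0002, -0.3896] rows 8
.453,.249,.04,95.5 -> [0.6871, -0.2718, 0.5813, 0.0005, -0.0002, -0.3896] rows 10
```

Request:
step_arm:
  motion:
    - [[0.687, -0.272, 0.161, 0, 0, -0.39, -0.3], [0.687, -0.272, 0.161, 0, 0, -0.39, -0.3], [0.687, -0.272, 0.161, 0, 0, -0.39, -0.3], [0.687, -0.272, 0.161, 0, 0, -0.39, -0.3], [0.687, -0.272, 0.161, 0, 0, -0.39, -0.3], [0.687, -0.272, 0.161, 0, 0, -0.39, -0.3], [0.687, -0.272, 0.161, 0, 0, -0.39, -0.3], [0.687, -0.272, 0.161, 0, 0, -0.39, -0.3], [0.687, -0.272, 0.4, 0, 0, -0.39, -0.3], [0.687, -0.272, 0.4, 0, 0, -0.39, -0.3], [0.687, -0.272, 0.58, 0, 0, -0.39, -0.3], [0.687, -0.272, 0.58, 0, 0, -0.39, -0.3]]

```text
clock: 2.5
ee_pos: [0.4546, 0.2428, 0.0473]
tcp_rot: [0.676, 0.737, -0.001, 0.001]
contact_force: [0.9, 0.1, 0.1]
opening: 0.0554
```

```bash
python3 - <<'E'
from h import *
s=grab('side'); a=cv2.resize(s.img[190:320,130:310],None,fx=4,fy=4,interpolation=cv2.INTER_CUBIC); cv2.imwrite('pics/s1.png',a)
E
python3 plan.py .453,.249,.004,95.5
```

```text
t 2.55 p [0.4488 0.2395 0.0398] yaw 95.0 F [-1.5 -1.1 -5.3] op 0.0558 j7 -0.84
.453,.249,.004,95.5 -> [0.0187, 0.011, 0.0713, -0.0093, 0.0038, -0.0054] rows 1
```

View pics/s1.png

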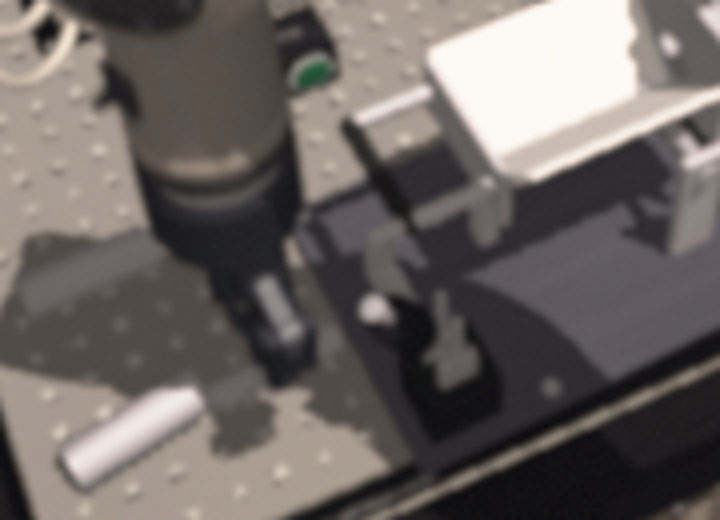

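Request:
step_arm:
  motion:
    - [[0, 0, 0, 0, 0, 0, -0.3], [0, 0, 0, 0, 0, 0, -0.3]]

```text
clock: 2.75
ee_pos: [0.4556, 0.2453, 0.0514]
tcp_rot: [0.675, 0.738, 0.001, 0.001]
contact_force: [0.2, 0.2, 0.8]
opening: 0.0553
```

```bash
python3 plan.py .454,.245,.004,95.5
```

```text
t 2.75 p [0.4556 0.2453 0.0514] yaw 95.1 F [0.2 0.2 0.8] op 0.0553 j7 -0.84
.454,.245,.004,95.5 -> [-0.0003, -0.0035, 0.0949, 0.0015, -0.0004, -0.0049] rows 1
```

Request:
step_arm:
  motion:
    - [[0, -0.003, 0.05, 0, 0, 0, -0.3], [0, -0.003, 0.08, 0, 0, 0, -0.3], [0, -0.003, 0.094, 0, 0, 0, -0.3], [0, -0.003, 0.094, 0, 0, 0, 0.9], [0, -0.003, 0.094, 0, 0, 0, 0.9], [0, -0.003, 0.094, 0, 0, 0, 0.9], [0, -0.003, 0.094, 0, 0, 0, 0.9], [0, -0.003, 0.094, 0, 0, 0, 0.9], [0, -0.003, 0.094, 0, 0, 0, 0.9]]

```text
clock: 3.65
ee_pos: [0.4535, 0.2456, 0.0039]
tcp_rot: [0.675, 0.738, 0.001, 0.001]
contact_force: [-0.8, -0.5, 6.1]
opening: 0.0137
```

Request:
step_arm:
  motion:
    - [[0, 0, -0.05, 0, 0, 0, 0.9], [0, 0, -0.15, 0, 0, 0, 0.9], [0, 0, -0.25, 0, 0, 0, 0.9], [0, 0, -0.35, 0, 0, 0, 0.9], [0, 0, -0.43, 0, 0, 0, 0.9], [0, 0, -0.5, 0, 0, 0, 0.9], [0, 0, -0.5, 0, 0, 0, 0.9]]

```text
clock: 4.35
ee_pos: [0.455, 0.247, 0.258]
tcp_rot: [0.675, 0.738, 0.005, 0.002]
contact_force: [1.3, 0.3, -0.7]
opening: 0.0138
```

```bash
python3 - <<'E'
from h import *
s=grab('side'); cv2.imwrite('pics/s2.png',cv2.resize(s.img[120:320,110:410],None,fx=2.6,fy=2.6,interpolation=cv2.INTER_CUBIC))
E
python3 plan.py .490,.052,.25,91.9 .490,.052,.135,91.9
```

```text
t 4.4 p [0.4536 0.2458 0.2551] yaw 95.1 F [ 0.5  0.5 -1.1] op 0.014 j7 -0.63
.490,.052,.25,91.9 -> [-0.3926, 0.0379, 0.01, 0.0032, -0.0007, 0.0357] rows 4
.490,.052,.135,91.9 -> [-0.3928, 0.0367, 0.24, 0.0032, -0.0007, 0.0357] rows 5
```

View pics/s2.png

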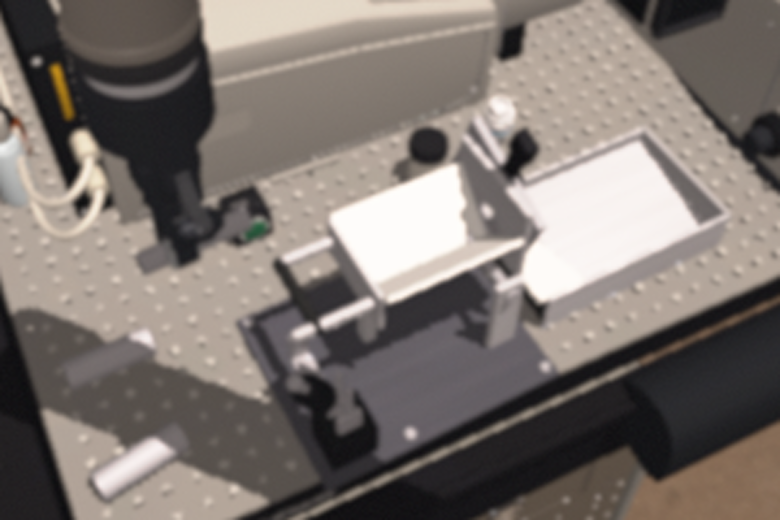

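Request:
step_arm:
  motion:
    - [[-0.393, 0.038, 0.01, 0, 0, 0.036, 0.9], [-0.393, 0.038, 0.01, 0, 0, 0.036, 0.9], [-0.393, 0.038, 0.01, 0, 0, 0.036, 0.9], [-0.393, 0.038, 0.01, 0, 0, 0.036, 0.9], [-0.393, 0.038, 0.01, 0, 0, 0.036, 0.9], [-0.393, 0.037, 0.1, 0, 0, 0.036, 0.9], [-0.393, 0.037, 0.18, 0, 0, 0.036, 0.9], [-0.393, 0.037, 0.23, 0, 0, 0.036, 0.9], [-0.393, 0.037, 0.23, 0, 0, 0.036, 0.9]]

```text
clock: 5.3
ee_pos: [0.4838, 0.0506, 0.133]
tcp_rot: [0.695, 0.719, -0.004, -0.004]
contact_force: [-1.2, -0.5, -1.2]
opening: 0.0138
```

```bash
python3 - <<'E'
from h import *
s=grab('side'); t=grab('top')
a=cv2.resize(s.img[150:290,200:340],None,fx=4,fy=4,interpolation=cv2.INTER_CUBIC)
b=cv2.resize(t.img[165:245,195:315],(560*120//120,560*80//120),interpolation=cv2.INTER_CUBIC)
b=cv2.copyMakeBorder(b,0,560-b.shape[0],0,0,cv2.BORDER_CONSTANT)
cv2.imwrite('pics/s3.png',cv2.resize(np.hstack([a,b]),(800,400)))
E
python3 plan.py .490,.052,.116,91.9
```

```text
t 5.4 p [0.4878 0.0514 0.1372] yaw 91.9 F [ 0.2  0.7 -0.2] op 0.0138 j7 -0.34
.490,.052,.116,91.9 -> [0.0011, 0.0044, 0.0425, -0.0013, -0.0003, 0.0003] rows 1
```

View pics/s3.png

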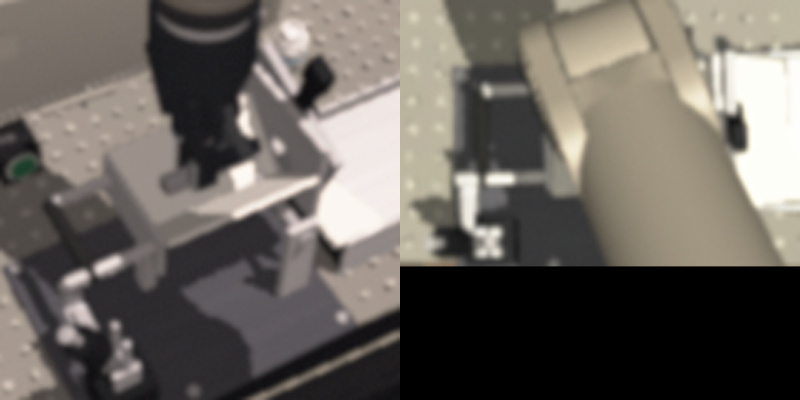

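Request:
step_arm:
  motion:
    - [[0.001, 0.004, 0.02, 0, 0, 0, 0.9], [0.001, 0.004, 0.035, 0, 0, 0, 0.9], [0.001, 0.004, 0.042, 0, 0, 0, 0.9], [0.001, 0.004, 0.042, 0, 0, 0, 0.9], [0.001, 0.004, 0.042, 0, 0, 0, 0.45], [0.001, 0.004, 0.042, 0, 0, 0, 0.45], [0.001, 0.004, 0.042, 0, 0, 0, 0.4]]

```text
clock: 6.1
ee_pos: [0.4908, 0.0515, 0.1172]
tcp_rot: [0.695, 0.719, 0.0, 0.0]
contact_force: [-0.6, 0.2, 0.0]
opening: 0.0255
```

Request:
step_arm:
  motion:
    - [[0, 0, -0.08, 0, 0, 0, 0.4], [0, 0, -0.18, 0, 0, 0, 0.4], [0, 0, -0.26, 0, 0, 0, 0.2], [0, 0, -0.26, 0, 0, 0, 0.2]]

```text
clock: 6.5
ee_pos: [0.4945, 0.0526, 0.253]
tcp_rot: [0.695, 0.719, 0.004, 0.004]
contact_force: [0.3, -0.3, -1.2]
opening: 0.0345
```

```bash
python3 - <<'E'
from h import *
c=load('top'); s=load('side'); c.img=cv2.imread('pics/top0.png'); s.img=cv2.imread('pics/side0.png')
t=s2=None
for cam,(r0,r1,c0,c1) in ((c,(190,216,284,306)),(s,(160,190,295,322))):
    g=cv2.cvtColor(cam.img,cv2.COLOR_BGR2GRAY)[r0:r1,c0:c1]
    print(g.tolist() if 0 else '')
    for row in g: print(' '.join('%3d'%v for v in row))
E
python3 plan.py
```

```text
218 166 149 141 163 221 230 182 178 227 240 247 253 253 253 253 253 254 253 253 253 254
205 156 146 140 156 215 228 183 178 227 240 247 253 253 254 253 253 253 253 253 253 253
203 155 147 138 149 206 227 188 180 226 239 247 253 253 254 254 253 254 254 254 254 253
200 155 146 136 145 203 230 202 187 225 239 246 252 253 253 254 253 253 253 253 253 253
185 153 145 132 143 205 235 219 195 225 238 242 247 251 253 254 254 253 253 253 253 253
164 150 144 132 142 206 240 229 201 224 236 232 225 237 252 254 254 253 253 253 253 253
151 150 145 131 141 201 239 231 202 224 235 222 174 198 247 254 254 254 253 253 254 254
149 149 146 133 131 178 220 212 189 218 231 210 142 160 239 254 254 254 253 253 253 253
150 149 147 134 119 137 164 161 153 184 202 180 121 142 231 254 254 254 254 253 253 253
150 150 148 136 115 115 130 127 112 119 131 120  86 123 222 253 254 254 254 253 253 254
151 150 148 137 117 114 127 122  93  64  57  56  51 103 204 252 254 254 254 253 253 253
149 151 148 138 119 115 127 125  95  51  27  26  34  80 172 245 254 254 254 253 254 253
147 150 149 139 120 115 127 126  96  53  30 
[... 3806 characters left out ...]
96  74  53  31  16  14  17  17  33  64  97 123 138 146 152 157 168 178 184 186 189
 91  98 115 128 126 113  94  76  58  37  21  15  13  20  49  92 128 145 153 160 166 173 179 181 181 179 172
 90  90  92  97 101 101  98  88  73  51  29  17  16  28  58 106 144 162 168 177 188 192 190 177 160 150 143
 90  90  90  90  94  97 101  98  87  66  44  31  37  54  70 102 148 175 184 188 190 182 167 153 141 137 141
 90  91  89  89  92  96 100 101  96  81  62  54  71  96 101 103 139 174 180 173 161 149 142 143 151 162 173
 90  90  89  90  90  92  97 100 100  93  82  79 100 133 138 116 124 147 152 145 140 142 154 171 187 199 210
t 6.5 p [0.4945 0.0526 0.253 ] yaw 91.9 F [ 0.3 -0.3 -1.2] op 0.0345 j7 -0.25
```

```bash
python3 - <<'E'
from h import *
c=load('top'); s=load('side')
def tri(a,b):
    r1,r2=ray(c,*a),ray(s,*b); A=np.c_[r1,-r2]; k=np.linalg.lstsq(A,s.o-c.o,rcond=None)[0]
    p1=c.o+r1*k[0];p2=s.o+r2*k[1]; return ((p1+p2)/2).round(4),np.linalg.norm(p1-p2).round(4)
print(tri((295.8,204.5),(311.5,173.5)),onz(c,295.8,204.5,.22).round(4),onz(s,311.5,173.5,.22).round(4))
# trough rim edges from top0
img=cv2.cvtColor(cv2.imread('pics/top0.png'),cv2.COLOR_BGR2GRAY)
for col in (245,260,275): print(col,img[180:228,col].tolist())
E
python3 plan.py .4825,-.044,.26,181.9
```

```text
(array([ 0.4776, -0.0436,  0.2164]), np.float64(0.0011)) [ 0.4776 -0.0429  0.22  ] [ 0.4745 -0.0418  0.22  ]
245 [111, 91, 85, 106, 176, 238, 251, 252, 252, 252, 251, 251, 251, 251, 252, 251, 251, 251, 251, 251, 252, 252, 251, 251, 250, 242, 230, 224, 223, 223, 223, 224, 223, 223, 223, 223, 223, 223, 223, 223, 224, 229, 232, 215, 156, 114, 109, 111]
260 [100, 90, 95, 141, 215, 247, 251, 252, 252, 251, 251, 251, 252, 252, 252, 251, 251, 251, 252, 252, 251, 251, 252, 250, 247, 237, 226, 223, 223, 223, 223, 223, 223, 223, 223, 223, 223, 223, 223, 224, 227, 233, 227, 180, 128, 114, 113, 113]
275 [125, 130, 137, 191, 241, 251, 252, 251, 251, 252, 252, 251, 251, 252, 251, 251, 252, 251, 251, 251, 252, 252, 251, 249, 242, 230, 224, 223, 223, 223, 224, 223, 223, 224, 223, 223, 223, 223, 223, 226, 231, 231, 199, 124, 67, 63, 82, 102]
t 6.5 p [0.4945 0.0526 0.253 ] yaw 91.9 F [ 0.3 -0.3 -1.2] op 0.0345 j7 -0.25
.4825,-.044,.26,181.9 -> [-0.1923, -0.0301, -0.0143, 0.0061, 0.0064, -1.0003] rows 11
```

Request:
step_arm:
  motion:
    - [[-0.192, -0.03, -0.014, 0, 0, -0.99, 0.05], [-0.192, -0.03, -0.014, 0, 0, -0.99, 0.05], [-0.192, -0.03, -0.014, 0, 0, -0.99, 0.05], [-0.192, -0.03, -0.014, 0, 0, -0.99, 0.05], [-0.192, -0.03, -0.014, 0, 0, -0.99, 0.05], [-0.192, -0.03, -0.014, 0, 0, -0.99, 0.05], [-0.192, -0.03, -0.014, 0, 0, -0.99, 0.05], [-0.192, -0.03, -0.014, 0, 0, -0.99, 0.05], [-0.192, -0.03, -0.014, 0, 0, -0.99, 0.05], [-0.192, -0.03, -0.014, 0, 0, -0.99, 0.05], [-0.192, -0.03, -0.014, 0, 0, -0.99, 0.05], [-0.192, -0.03, -0.014, 0, 0, -0.99, 0.05]]

```text
clock: 7.7
ee_pos: [0.4784, -0.045, 0.2533]
tcp_rot: [-0.008, 1.0, -0.0, -0.0]
contact_force: [0.0, -0.1, -0.4]
opening: 0.0404
```

```bash
python3 - <<'E'
from h import *
c=load('top')
for u,v in((245,205.3),(260,204.7),(275,204.2)): print(onz(c,u+.0,v,.085).round(4))
for u,a,b in((245,183.8,224.2),(260,183.2,223.5),(275,182.8,222.3)): print(onz(c,u,a,.133).round(4),onz(c,u,b,.133).round(4))
s=grab('side')
cv2.imwrite('pics/s4.png',cv2.resize(s.img[120:230,230:370],None,fx=5,fy=5,interpolation=cv2.INTER_CUBIC))
E
python3 plan.py .478,-.044,.196,181.9
```

```text
[0.4869 0.0859 0.085 ]
[0.4887 0.0443 0.085 ]
[0.4903 0.0026 0.085 ]
[0.5405 0.0848 0.133 ] [0.4326 0.0841 0.133 ]
[0.5423 0.0446 0.133 ] [0.4346 0.0444 0.133 ]
[0.5435 0.0045 0.133 ] [0.4379 0.0047 0.133 ]
t 7.75 p [ 0.4784 -0.045   0.2534] yaw -179.2 F [ 0.6 -0.9  0.6] op 0.0406 j7 1.52
.478,-.044,.196,181.9 -> [0.0007, 0.002, 0.1148, -0.0, -0.0003, -0.0117] rows 2
```

View pics/s4.png

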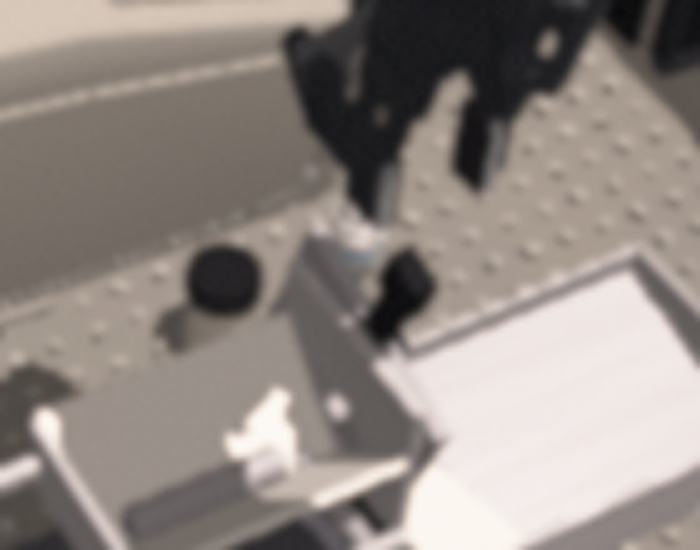

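Request:
step_arm:
  motion:
    - [[-0.003, 0.002, 0.05, 0, 0, -0.015, 0.05], [-0.003, 0.002, 0.1, 0, 0, -0.015, 0.05], [-0.003, 0.002, 0.115, 0, 0, -0.015, 0.05], [-0.003, 0.002, 0.115, 0, 0, -0.015, 0.9], [-0.003, 0.002, 0.115, 0, 0, -0.015, 0.9], [-0.003, 0.002, 0.115, 0, 0, -0.015, 0.9], [-0.003, 0.002, 0.115, 0, 0, -0.015, 0.9]]

```text
clock: 8.45
ee_pos: [0.4807, -0.0437, 0.1972]
tcp_rot: [-0.02, 1.0, -0.0, 0.001]
contact_force: [0.1, 0.5, 0.7]
opening: 0.0133
```

```bash
python3 plan.py .4922,-.044,.197,182.3
```

```text
t 8.45 p [ 0.4807 -0.0437  0.1972] yaw -177.7 F [0.1 0.5 0.7] op 0.0133 j7 1.49
.4922,-.044,.197,182.3 -> [-0.023, -0.0015, 0.0004, -0.0002, 0.001, 0.0003] rows 1
```

Request:
step_arm:
  motion:
    - [[-0.012, 0, -0.001, 0, 0, 0, 0.9], [-0.023, 0, -0.002, 0, 0, 0, 0.9], [-0.036, 0, -0.001, 0, 0, 0, 0.9], [-0.05, 0, 0.001, 0, 0, 0, 0.9], [-0.063, 0, 0.006, 0, 0, 0, 0.9], [-0.076, 0, 0.011, 0, 0, 0, 0.9], [-0.085, 0, 0.017, 0, 0, 0, 0.9], [-0.094, 0, 0.0234, 0, 0, 0, 0.9], [-0.102, 0, 0.031, 0, 0, 0, 0.9], [-0.102, 0, 0.031, 0, 0, 0, 0.9]]

```text
clock: 9.45
ee_pos: [0.5318, -0.042, 0.1827]
tcp_rot: [-0.02, 1.0, -0.0, 0.0]
contact_force: [-2.5, 0.6, 8.6]
opening: 0.0123
```

Request:
step_arm:
  motion:
    - [[-0.002, 0, 0.002, 0, 0, 0, 0.9], [-0.004, 0, 0.004, 0, 0, 0, 0.9], [-0.004, 0, 0.004, 0, 0, 0, 0.9]]

```text
clock: 9.75
ee_pos: [0.5337, -0.0421, 0.1812]
tcp_rot: [-0.02, 1.0, -0.001, 0.0]
contact_force: [-4.7, 0.0, 9.9]
opening: 0.0127
```

Request:
step_arm:
  motion:
    - [[-0.003, 0, 0.003, 0, 0, 0, 0.9], [-0.006, 0, 0.006, 0, 0, 0, 0.9], [-0.006, 0, 0.006, 0, 0, 0, 0.9]]

```text
clock: 10.05
ee_pos: [0.5371, -0.042, 0.1782]
tcp_rot: [-0.02, 1.0, -0.001, 0.001]
contact_force: [-2.3, -0.6, 11.2]
opening: 0.0128
```

```bash
python3 - <<'E'
from h import *
s=grab('side')
cv2.imwrite('pics/s5.png',cv2.resize(s.img[120:230,230:370],None,fx=5,fy=5,interpolation=cv2.INTER_CUBIC))
E
python3 plan.py
```

```text
t 10.1 p [ 0.5371 -0.042   0.1782] yaw -177.7 F [-2.9  0.1 10. ] op 0.0125 j7 1.41
```

View pics/s5.png

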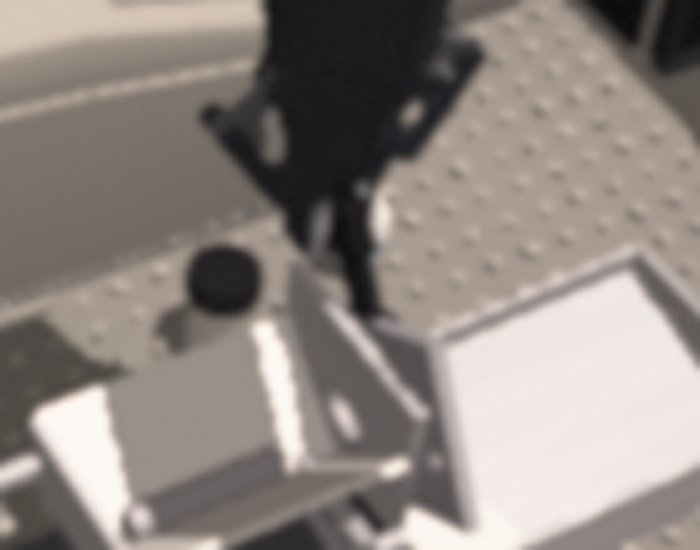

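Request:
step_arm:
  motion:
    - [[0.01, 0, -0.009, 0, 0, 0, 0.9], [0.02, 0, -0.018, 0, 0, 0, 0.9], [0.031, 0, -0.024, 0, 0, 0, 0.9], [0.042, 0, -0.03, 0, 0, 0, 0.9], [0.054, 0, -0.034, 0, 0, 0, 0.9], [0.066, 0, -0.037, 0, 0, 0, 0.9], [0.078, 0, -0.039, 0, 0, 0, 0.9], [0.09, 0, -0.04, 0, 0, 0, 0.9], [0.09, 0, -0.04, 0, 0, 0, 0.9]]

```text
clock: 11.0
ee_pos: [0.4949, -0.0431, 0.197]
tcp_rot: [-0.021, 1.0, 0.0, 0.005]
contact_force: [7.0, 1.4, -5.1]
opening: 0.0127
```

```bash
python3 plan.py .492,-.0437,.198,182.3
```

```text
t 11.0 p [ 0.4949 -0.0431  0.197 ] yaw -177.6 F [ 7.   1.4 -5.1] op 0.0127 j7 1.48
.492,-.0437,.198,182.3 -> [0.0059, -0.001, -0.002, 0.0001, 0.0068, 0.0006] rows 1
```

Request:
step_arm:
  motion:
    - [[0.006, 0, -0.001, 0, 0, 0, 0.9], [0.006, 0, -0.001, 0, 0, 0, 0.9], [0.006, 0, -0.001, 0, 0, 0, 0.9]]

```text
clock: 11.3
ee_pos: [0.4922, -0.0432, 0.1973]
tcp_rot: [-0.02, 1.0, 0.0, 0.005]
contact_force: [8.2, 1.1, -6.7]
opening: 0.0125
```

Request:
step_arm:
  motion:
    - [[0, 0, 0, 0, 0, 0, 0.3], [0, 0, 0, 0, 0, 0, 0.1], [0, 0, 0, 0, 0, 0, 0.1], [0, 0, -0.05, 0, 0, 0, 0.1], [0, 0, -0.12, 0, 0, 0, 0.1], [0, 0.1, -0.16, 0, 0, 0, 0.1], [0, 0.2, -0.16, 0, 0, 0, 0.1], [0, 0.2, -0.16, 0, 0, 0, 0.1], [0, 0.2, -0.16, 0, 0, 0, 0.1]]

```text
clock: 12.2
ee_pos: [0.4836, 0.0577, 0.2765]
tcp_rot: [-0.022, 1.0, -0.0, 0.0]
contact_force: [0.1, -0.4, -0.1]
opening: 0.0384
```

```bash
python3 - <<'E'
from h import *
s=grab('side'); t=grab('top')
a=cv2.resize(s.img[150:220,270:340],(400,400),interpolation=cv2.INTER_CUBIC)
b=cv2.resize(t.img[175:235,270:330],(400,400),interpolation=cv2.INTER_CUBIC)
cv2.imwrite('pics/s6.png',np.hstack([a,b]))
g=cv2.cvtColor(t.img,cv2.COLOR_BGR2GRAY)
for r in g[192:214,284:302]: print(' '.join('%3d'%v for v in r))
E
python3 plan.py
```

```text
228 230 231 231 227 218 218 209 205 233 245 249 252 253 253 253 253 253
232 232 233 233 230 221 212 199 197 230 244 249 252 253 253 253 253 253
233 234 234 233 231 223 206 180 174 215 239 246 248 250 253 253 253 253
234 233 232 232 230 223 197 154 135 172 218 231 225 235 251 253 253 253
232 231 229 228 226 220 193 146 112 127 164 181 160 190 243 253 253 253
229 227 225 223 221 217 197 157 109  93 107 117  99 135 213 246 253 253
224 222 219 217 215 212 201 166 110  65  59  67  62  88 150 224 251 253
218 216 214 211 209 207 199 171 112  54  38  47  55  65 110 202 251 254
210 209 207 205 203 201 197 175 121  60  37  50  57  63 101 196 251 254
197 201 202 199 198 198 195 179 137  76  41  51  59  65 102 196 251 254
180 189 195 196 196 194 194 185 154  94  45  53  60  65 103 196 251 254
163 173 183 190 192 192 191 187 162 103  50  53  61  64 101 196 251 254
154 158 167 179 187 189 189 186 165 110  60  58  63  66 100 194 251 254
152 151 154 164 175 183 187 184 168 128  97  93  96 100 127 206 250 253
153 149 148 152 161 173 181 182 175 163 162 162 168 177 197 234 252 253
154 151 147 145 148 157 169 177 181 192 214 225 233 240 245 250 253 253
155 152 148 145 142 145 154 167 176 195 225 240 249 252 253 253 253 253
156 153 149 146 142 140 142 151 164 185 220 242 251 253 253 253 253 253
157 154 151 147 143 138 136 136 149 173 213 241 251 253 253 253 253 253
157 155 152 149 144 140 135 131 137 161 208 241 251 253 253 253 253 253
158 156 153 150 146 141 137 131 129 148 200 240 251 253 253 253 253 253
159 157 154 151 147 143 138 133 127 138 191 239 251 253 253 253 253 253
t 12.3 p [0.4838 0.0548 0.2759] yaw -177.8 F [-0.   0.5  0. ] op 0.038 j7 1.33
```

View pics/s6.png

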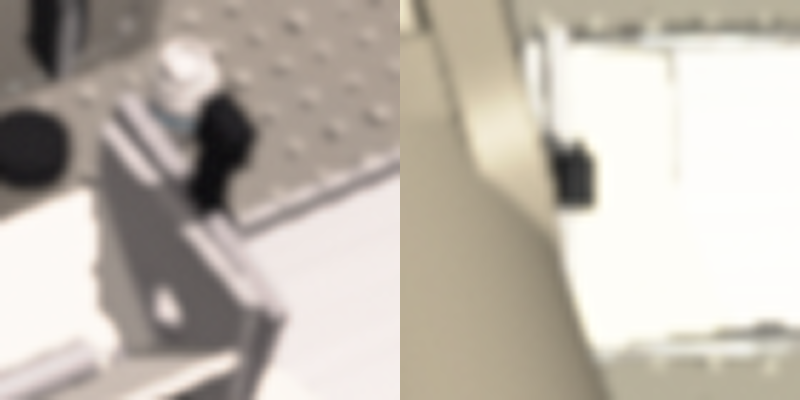

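```bash
python3 plan.py .4915,-.0437,.26,182.3 .4915,-.0437,.197,182.3
```

```text
t 12.3 p [0.4838 0.0548 0.2759] yaw -177.8 F [-0.   0.5  0. ] op 0.038 j7 1.33
.4915,-.0437,.26,182.3 -> [-0.0076, -0.1975, 0.032, -0.0008, -0.0006, -0.0007] rows 3
.4915,-.0437,.197,182.3 -> [-0.0078, -0.1973, 0.158, -0.0008, -0.0006, -0.0007] rows 3
```

Request:
step_arm:
  motion:
    - [[-0.008, -0.197, 0.032, 0, 0, 0, 0.1], [-0.008, -0.197, 0.032, 0, 0, 0, 0.1], [-0.008, -0.197, 0.032, 0, 0, 0, 0.1], [-0.008, -0.197, 0.1, 0, 0, 0, 0.1], [-0.008, -0.197, 0.158, 0, 0, 0, 0.1], [-0.008, -0.197, 0.158, 0, 0, 0, 0.1], [-0.008, -0.197, 0.158, 0, 0, 0, 0.9], [-0.008, -0.197, 0.158, 0, 0, 0, 0.9], [-0.008, -0.197, 0.158, 0, 0, 0, 0.9], [-0.008, -0.197, 0.158, 0, 0, 0, 0.9]]

```text
clock: 13.3
ee_pos: [0.4929, -0.0431, 0.1987]
tcp_rot: [-0.02, 1.0, -0.001, 0.001]
contact_force: [-0.3, -4.0, 3.1]
opening: 0.0131
```

Request:
step_arm:
  motion:
    - [[-0.006, 0, 0, 0, 0, 0, 0.9], [-0.012, 0, 0, 0, 0, 0, 0.9], [-0.012, 0, 0, 0, 0, 0, 0.9], [-0.012, 0, 0, 0, 0, 0, 0.9]]

```text
clock: 13.7
ee_pos: [0.495, -0.043, 0.1985]
tcp_rot: [-0.02, 1.0, -0.002, -0.004]
contact_force: [-8.6, -3.5, 13.2]
opening: 0.013
```

Request:
step_arm:
  motion:
    - [[0, 0, 0, 0, 0, 0, 0.3], [0, 0, 0, 0, 0, 0, 0.1], [0, 0, 0, 0, 0, 0, 0.1], [0, 0, -0.05, 0, 0, 0, 0.1], [0, 0, -0.12, 0, 0, 0, 0.1], [0, 0.1, -0.16, 0, 0, 0, 0.1], [0, 0.2, -0.16, 0, 0, 0, 0.1], [0, 0.3, -0.16, 0, 0, 0, 0.1], [0, 0.35, -0.16, 0, 0, 0, 0.1], [0, 0.35, -0.16, 0, 0, 0, 0.1]]

```text
clock: 14.7
ee_pos: [0.4899, 0.1396, 0.2779]
tcp_rot: [-0.025, 1.0, 0.002, 0.001]
contact_force: [-0.6, -0.3, 0.3]
opening: 0.0383
```

```bash
cat > lug.py <<'E'
from h import *
s=grab('side'); t=grab('top')
g=cv2.cvtColor(t.img,cv2.COLOR_BGR2GRAY)[188:216,280:310].astype(float)
for col in (14,15,16,17):
    p=g[:,col]; k=np.where(p<133)[0]
    if len(k)==0: continue
    i,j=k[0],k[-1]
    a=i-(133-p[i])/(p[i-1]-p[i]); b=j+(133-p[j])/(p[j+1]-p[j]); m=188+(a+b)/2
    print(col+280,round(188+a,2),round(188+b,2),'x at z.22',onz(t,col+280,m,.22).round(4))
g=cv2.cvtColor(s.img,cv2.COLOR_BGR2GRAY)
m=np.zeros_like(g); m[155:200,290:325]=(g[155:200,290:325]<60)*255
n,l,st,ce=cv2.connectedComponentsWithStats(m)
i=1+np.argmax(st[1:,4]); print('side blob',st[i],ce[i])
E
python3 lug.py; python3 plan.py
```

```text
294 196.05 204.93 x at z.22 [ 0.4874 -0.0385  0.22  ]
295 196.21 205.25 x at z.22 [ 0.4868 -0.041   0.22  ]
296 196.06 205.48 x at z.22 [ 0.4868 -0.0434  0.22  ]
297 196.34 205.25 x at z.22 [ 0.4867 -0.0459  0.22  ]
side blob [302 167  11  20 132] [307.09848485 176.23484848]
t 14.8 p [0.4909 0.1337 0.2772] yaw -177.6 F [-0.  -1.3 -1.7] op 0.0379 j7 1.14
```

```bash
python3 plan.py .397,.183,.23,92.3 .397,.183,.098,92.3
```

```text
t 14.8 p [0.4909 0.1337 0.2772] yaw -177.6 F [-0.  -1.3 -1.7] op 0.0379 j7 1.14
.397,.183,.23,92.3 -> [0.1835, 0.1065, 0.0943, -0.0001, 0.0001, 1.0015] rows 11
.397,.183,.098,92.3 -> [0.1835, 0.1065, 0.3583, -0.0001, 0.0001, 1.0015] rows 11
```

Request:
step_arm:
  motion:
    - [[0.183, 0.106, 0.094, 0, 0, 1.0, -0.1], [0.183, 0.106, 0.094, 0, 0, 1.0, -0.1], [0.183, 0.106, 0.094, 0, 0, 1.0, -0.1], [0.183, 0.106, 0.094, 0, 0, 1.0, -0.1], [0.183, 0.106, 0.094, 0, 0, 1.0, -0.1], [0.183, 0.106, 0.094, 0, 0, 1.0, -0.1], [0.183, 0.106, 0.094, 0, 0, 1.0, -0.1], [0.183, 0.106, 0.094, 0, 0, 1.0, -0.1], [0.183, 0.106, 0.094, 0, 0, 1.0, -0.1], [0.183, 0.106, 0.094, 0, 0, 1.0, -0.1], [0.183, 0.106, 0.094, 0, 0, 1.0, -0.1], [0.183, 0.106, 0.094, 0, 0, 1.0, -0.1]]

```text
clock: 16.0
ee_pos: [0.398, 0.1807, 0.2301]
tcp_rot: [0.694, 0.72, -0.0, 0.0]
contact_force: [0.1, -0.4, 0.3]
opening: 0.0469
```

```bash
python3 - <<'E'
from h import *
s=grab('side')
cv2.imwrite('pics/s7.png',cv2.resize(s.img[210:310,180:320],None,fx=5,fy=5,interpolation=cv2.INTER_CUBIC))
E
python3 plan.py .397,.183,.13,92.3 .397,.183,.098,92.3
```

```text
t 16.05 p [0.3979 0.181  0.2302] yaw 92.3 F [0.8 0.2 0.3] op 0.0472 j7 -0.51
.397,.183,.13,92.3 -> [0.0042, -0.0017, 0.2003, -0.0, 0.0003, -0.0005] rows 3
.397,.183,.098,92.3 -> [0.0042, -0.0017, 0.2643, -0.0, 0.0003, -0.0005] rows 3
```

View pics/s7.png

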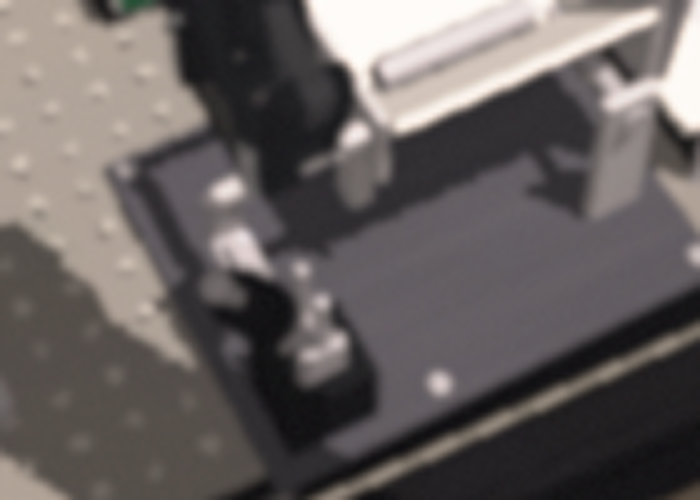

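```bash
python3 - <<'E'
from h import *
s=load('side')
for n,p in dict(end=(.397,.196,.1405),grip=(.397,.182,.114),piv=(.398,.154,.062),bar=(.484,.1555,.115),barE=(.448,.154,.115)).items():
    q=proj(s,p); print(n,((q-[180,210])*5+2).round(0))
E
```

```text
end [213. 283.]
grip [249. 305.]
piv [313. 340.]
bar [224. 118.]
barE [261. 181.]
```

Request:
step_arm:
  motion:
    - [[0.002, -0.002, 0.1, 0, 0, 0, -0.1], [0.002, -0.002, 0.18, 0, 0, 0, -0.1], [0.002, -0.002, 0.22, 0, 0, 0, -0.1], [0.002, -0.002, 0.25, 0, 0, 0, -0.1], [0.002, -0.002, 0.262, 0, 0, 0, -0.1], [0.002, -0.002, 0.262, 0, 0, 0, 0.8], [0.002, -0.002, 0.262, 0, 0, 0, 0.8], [0.002, -0.002, 0.262, 0, 0, 0, 0.8], [0.002, -0.002, 0.262, 0, 0, 0, 0.8]]

```text
clock: 16.95
ee_pos: [0.3965, 0.1832, 0.0998]
tcp_rot: [0.693, 0.721, 0.0, 0.0]
contact_force: [-1.2, -0.4, 1.1]
opening: 0.024
```

Request:
step_arm:
  motion:
    - [[0.005, 0, -0.01, 0, 0, 0, 0.8], [0.011, 0, -0.021, 0, 0, 0, 0.8], [0.011, 0, -0.021, 0, 0, 0, 0.8]]

```text
clock: 17.25
ee_pos: [0.3963, 0.1887, 0.1104]
tcp_rot: [0.693, 0.721, -0.0, 0.001]
contact_force: [0.5, -2.0, -4.1]
opening: 0.0242
```

Request:
step_arm:
  motion:
    - [[-0.011, 0, -0.005, 0, 0, 0, 0.8], [-0.022, 0, -0.009, 0, 0, 0, 0.8], [-0.034, 0, -0.013, 0, 0, 0, 0.8], [-0.046, 0, -0.015, 0, 0, 0, 0.8], [-0.058, 0, -0.017, 0, 0, 0, 0.8], [-0.069, 0, -0.017, 0, 0, 0, 0.8], [-0.081, 0, -0.017, 0, 0, 0, 0.8], [-0.093, 0, -0.015, 0, 0, 0, 0.8], [-0.105, 0, -0.013, 0, 0, 0, 0.8], [-0.117, 0, -0.009, 0, 0, 0, 0.8], [-0.138, 0, 0, 0, 0, 0, 0.8], [-0.142, 0, 0.002, 0, 0, 0, 0.8]]

```text
clock: 18.45
ee_pos: [0.3991, 0.1162, 0.1087]
tcp_rot: [0.693, 0.721, -0.001, 0.0]
contact_force: [0.3, 1.9, -3.6]
opening: 0.0233
```

Request:
step_arm:
  motion:
    - [[0, 0, 0, 0, 0, 0, 0.3], [0, 0, 0, 0, 0, 0, 0.0], [0, 0, 0, 0, 0, 0, 0.0], [0, 0, -0.06, 0, 0, 0, 0.0], [0, 0, -0.15, 0, 0, 0, 0.0], [0.05, 0.05, -0.25, 0, 0, -0.2, 0.0], [0.1, 0.1, -0.25, 0, 0, -0.4, 0.0], [0.1, 0.15, -0.25, 0, 0, -0.6, 0.05], [0.1, 0.17, -0.25, 0, 0, -0.8, 0.05], [0.09, 0.17, -0.25, 0, 0, -1.0, 0.05], [0.09, 0.17, -0.25, 0, 0, -1.0, 0.1], [0.09, 0.17, -0.25, 0, 0, -1.0, 0.1]]

```text
clock: 19.65
ee_pos: [0.4821, 0.166, 0.2338]
tcp_rot: [0.235, 0.972, -0.0, -0.0]
contact_force: [0.1, 0.0, -0.1]
opening: 0.0383
```

```bash
python3 plan.py .484,.159,.14,182.3 .484,.159,.097,182.3
python3 - <<'E'
from h import *
s=grab('side')
cv2.imwrite('pics/s8.png',cv2.resize(s.img[180:310,180:320],None,fx=4.6,fy=4.6,interpolation=cv2.INTER_CUBIC))
E
```

```text
t 19.65 p [0.4821 0.166  0.2338] yaw 152.8 F [ 0.1  0.  -0.1] op 0.0383 j7 0.48
.484,.159,.14,182.3 -> [-0.0097, -0.0105, 0.1875, -0.0006, -0.0001, -0.3273] rows 4
.484,.159,.097,182.3 -> [-0.0097, -0.0104, 0.2735, -0.0006, -0.0001, -0.3273] rows 4
```

View pics/s8.png

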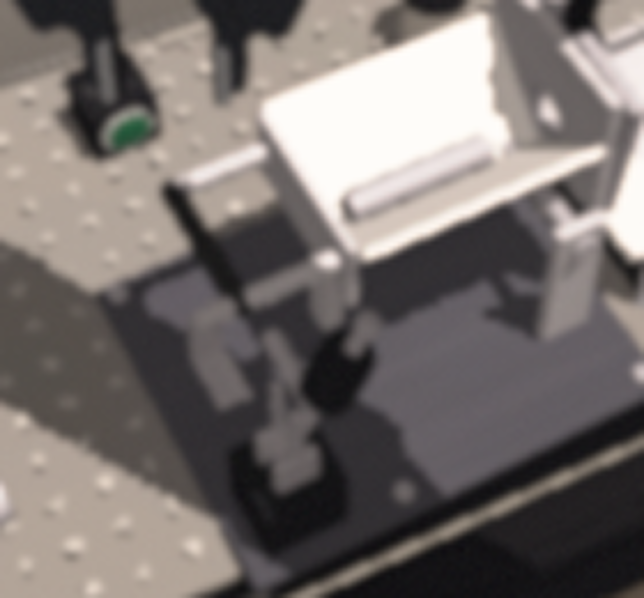

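Request:
step_arm:
  motion:
    - [[-0.01, -0.015, 0.06, 0, 0, -0.1, 0.15], [-0.01, -0.018, 0.1, 0, 0, -0.2, 0.15], [-0.01, -0.018, 0.12, 0, 0, -0.3, 0.15], [-0.01, -0.018, 0.15, 0, 0, -0.327, 0.15], [-0.01, -0.018, 0.2, 0, 0, -0.327, 0.15], [-0.01, -0.018, 0.25, 0, 0, -0.327, 0.15], [-0.01, -0.018, 0.273, 0, 0, -0.327, 0.15], [-0.01, -0.018, 0.273, 0, 0, -0.327, 0.15], [-0.01, -0.018, 0.273, 0, 0, -0.327, 0.9], [-0.01, -0.018, 0.273, 0, 0, -0.327, 0.9], [-0.01, -0.018, 0.273, 0, 0, -0.327, 0.9], [-0.01, -0.018, 0.273, 0, 0, -0.327, 0.9]]

```text
clock: 20.9
ee_pos: [0.4833, 0.1556, 0.0985]
tcp_rot: [-0.017, 1.0, -0.001, 0.001]
contact_force: [-0.7, -2.7, 5.3]
opening: 0.0099
```

Bar gripped (9.9 mm). Tip along the arc.

Request:
step_arm:
  motion:
    - [[-0.003, -0.003, -0.015, 0, 0, 0, 0.9], [0, -0.007, -0.033, 0, 0, 0, 0.9], [0, -0.013, -0.05, 0, 0, 0, 0.9], [0, -0.019, -0.066, 0, 0, 0, 0.9], [0, -0.026, -0.082, 0, 0, 0, 0.9], [0, -0.033, -0.098, 0, 0, 0, 0.9], [0, -0.042, -0.113, 0, 0, 0, 0.9], [0, -0.051, -0.128, 0, 0, 0, 0.9], [0, -0.06, -0.142, 0, 0, 0, 0.9], [0, -0.06, -0.142, 0, 0, 0, 0.9], [0, -0.06, -0.142, 0, 0, 0, 0.9], [0, -0.06, -0.142, 0, 0, 0, 0.9]]

```text
clock: 22.1
ee_pos: [0.4844, 0.1276, 0.1693]
tcp_rot: [-0.017, 1.0, 0.001, 0.002]
contact_force: [3.5, 4.1, 1.5]
opening: 0.0097
```

```bash
python3 plan.py
python3 - <<'E'
from h import *
s=grab('side')
cv2.imwrite('pics/s9.png',cv2.resize(s.img[140:270,230:400],None,fx=4.4,fy=4.4,interpolation=cv2.INTER_CUBIC))
E
```

```text
t 22.1 p [0.4844 0.1276 0.1693] yaw -178.0 F [3.5 4.1 1.5] op 0.0097 j7 0.97
```

View pics/s9.png

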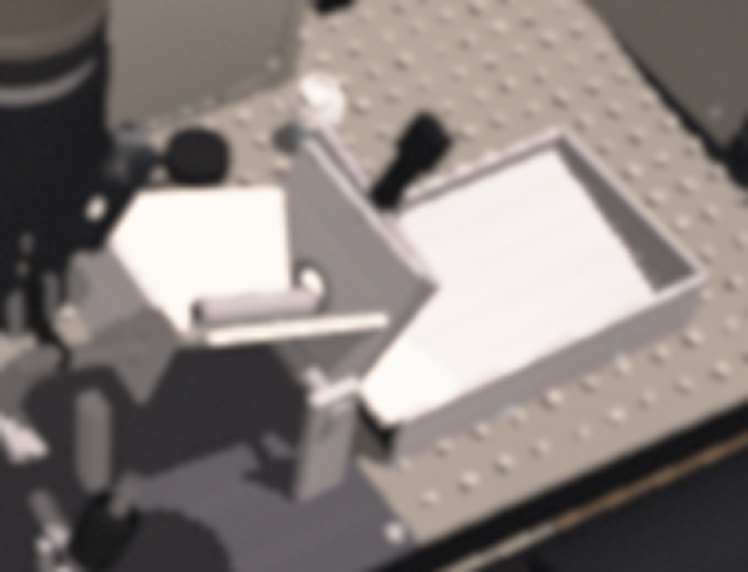

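```bash
python3 - <<'E'
from h import *
s=load('side'); t=load('top')
O=np.array([.491,-.0145,0]); ps=.041
def P(x,y,z,h=0):
    zz=z-.085; Y=y*np.cos(h)-zz*np.sin(h); Z=y*np.sin(h)+zz*np.cos(h)+.085
    return O+np.array([x*np.cos(ps)-Y*np.sin(ps),x*np.sin(ps)+Y*np.cos(ps),Z])
def quad(th,h):
    pts=[]
    for dx in(-12,12):
        for dz in(42,68):
            for dy in(-36,-22):
                a=np.array([dx*np.cos(th)+dz*np.sin(th),dz*np.cos(th)-dx*np.sin(th)])/1000
                pts.append(P(a[0],dy/1000,.155+a[1],h))
    return pts
h=.45
g=cv2.cvtColor(s.img,cv2.COLOR_BGR2GRAY)
for y in range(160,190): print(y,' '.join('%3d'%v for v in g[y,310:338]))
for th in(-.2,-.1,0,.1):
    q=np.array([proj(s,p) for p in quad(th,h)]); print('side',th,q.min(0).round(1),q.max(0).round(1),q.mean(0).round(1))
    q=np.array([proj(t,p) for p in quad(th,0)]); print('top level',th,q.min(0).round(1),q.max(0).round(1))
    q=np.array([proj(s,p) for p in quad(th,0)]); print('side level',th,q.min(0).round(1),q.max(0).round(1),q.mean(0).round(1))
E
```

```text
160 168 169 170 169 169 169 168 169 174 181 182 177 171 169 166 160 160 168 170 170 170 170 170 170 170 171 170 174
161 170 173 174 172 170 169 167 163 163 171 176 175 171 170 168 165 165 167 168 169 170 171 171 170 170 169 169 171
162 171 181 187 183 174 169 166 157 150 153 161 169 169 169 169 167 168 169 169 170 174 177 175 172 169 168 167 165
163 163 179 193 189 177 171 168 163 158 157 162 166 169 168 167 165 164 165 168 172 177 183 182 176 171 169 167 165
164 148 156 171 175 173 170 169 168 167 166 167 168 168 165 156 148 146 149 158 167 170 173 176 175 171 169 169 168
165 150 145 151 160 167 169 169 169 168 167 169 169 166 155 132 112 105 114 132 149 157 157 162 169 170 168 169 169
166 164 160 160 164 168 169 170 168 168 168 168 166 157 135 100  68  60  70  95 123 144 157 164 168 169 169 169 169
167 169 169 168 169 171 170 172 172 169 169 166 156 135 101  64  39  34  41  60  92 126 153 165 169 169 172 173 172
168 169 169 169 170 171 174 177 179 177 171 161 143 107  66  36  26  29  33  41  64 101 138 161 167 170 177 184 183
169 170 169 170 169 170 169 172 177 178 168 151 121  79 
[... 2279 characters left out ...]
 176 196 189 167 161 168 167 176 210 231 238 239 240 240 240 240 241 241 241 241 241 241 241 241 240
side -0.2 [319.9 166.7] [336.4 182.8] [328.1 174.8]
top level -0.2 [292.4 198. ] [299.3 209. ]
side level -0.2 [303.  165.8] [317.3 183.6] [310.1 174.7]
side -0.1 [318.7 164.8] [335.2 181. ] [326.9 172.9]
top level -0.1 [292.3 196.2] [299.3 206.2]
side level -0.1 [301.9 163.8] [315.6 181.8] [308.7 172.8]
side 0 [317.4 163.2] [333.7 179.3] [325.5 171.2]
top level 0 [292.2 193.5] [299.2 204.4]
side level 0 [300.8 162.1] [313.9 180.1] [307.3 171.1]
side 0.1 [316.  161.8] [332.1 177.7] [324.  169.7]
top level 0.1 [292.  190.8] [299.1 202.6]
side level 0.1 [299.7 160.6] [312.1 178.4] [305.8 169.5]
```

Request:
step_arm:
  motion:
    - [[0, 0.009, 0.014, 0, 0, 0, 0.9], [0, 0.018, 0.029, 0, 0, 0, 0.9], [0, 0.027, 0.044, 0, 0, 0, 0.9], [0, 0.034, 0.06, 0, 0, 0, 0.9], [0, 0.041, 0.076, 0, 0, 0, 0.9], [0, 0.047, 0.092, 0, 0, 0, 0.9], [0, 0.053, 0.109, 0, 0, 0, 0.9], [0, 0.057, 0.126, 0, 0, 0, 0.9], [0, 0.06, 0.141, 0, 0, 0, 0.9], [0, 0.06, 0.141, 0, 0, 0, 0.9], [0, 0.06, 0.141, 0, 0, 0, 0.15], [0, 0.06, 0.141, 0, 0, 0, 0.15]]

```text
clock: 23.35
ee_pos: [0.4804, 0.1549, 0.0966]
tcp_rot: [-0.017, 1.0, -0.001, -0.002]
contact_force: [0.7, 0.7, -0.1]
opening: 0.0358
```

```bash
python3 plan.py .484,.156,.26,182.3 .492,-.0435,.26,182.3
```

```text
t 23.35 p [0.4804 0.1549 0.0966] yaw -178.1 F [ 0.7  0.7 -0.1] op 0.0358 j7 0.81
.484,.156,.26,182.3 -> [-0.0059, 0.0011, -0.3269, -0.0016, -0.0027, -0.0042] rows 4
.492,-.0435,.26,182.3 -> [-0.0086, -0.3982, -0.3259, -0.0016, -0.0027, -0.0042] rows 6
```

Request:
step_arm:
  motion:
    - [[-0.006, 0, -0.08, 0, 0, 0, 0.1], [-0.006, 0, -0.18, 0, 0, 0, 0.1], [-0.006, 0, -0.28, 0, 0, 0, 0.1], [-0.006, -0.05, -0.326, 0, 0, 0, 0.1], [-0.006, -0.15, -0.326, 0, 0, 0, 0.1], [-0.01, -0.25, -0.326, 0, 0, 0, 0.1], [-0.01, -0.34, -0.326, 0, 0, 0, 0.1], [-0.01, -0.398, -0.326, 0, 0, 0, 0.1], [-0.01, -0.398, -0.326, 0, 0, 0, 0.1], [-0.01, -0.398, -0.326, 0, 0, 0, 0.1]]

```text
clock: 24.35
ee_pos: [0.4927, -0.0429, 0.2598]
tcp_rot: [-0.016, 1.0, 0.0, -0.002]
contact_force: [0.5, 0.9, 0.6]
opening: 0.0387
```

```bash
python3 plan.py .488,-.0435,.198,182.3
```

```text
t 24.35 p [ 0.4927 -0.0429  0.2598] yaw -178.2 F [0.5 0.9 0.6] op 0.0387 j7 1.45
.488,-.0435,.198,182.3 -> [0.0091, -0.001, 0.1236, 0.0005, -0.002, -0.0053] rows 2
```

Request:
step_arm:
  motion:
    - [[0.009, -0.001, 0.06, 0, 0, -0.005, 0.1], [0.009, -0.001, 0.11, 0, 0, -0.005, 0.1], [0.009, -0.001, 0.124, 0, 0, -0.005, 0.1], [0.009, -0.001, 0.124, 0, 0, -0.005, 0.1], [0.009, -0.001, 0.124, 0, 0, -0.005, 0.9], [0.009, -0.001, 0.124, 0, 0, -0.005, 0.9], [0.009, -0.001, 0.124, 0, 0, -0.005, 0.9], [0.009, -0.001, 0.124, 0, 0, -0.005, 0.9]]

```text
clock: 25.15
ee_pos: [0.4906, -0.0432, 0.2002]
tcp_rot: [-0.021, 1.0, -0.0, 0.001]
contact_force: [-1.7, -1.2, 6.1]
opening: 0.0128
```

Request:
step_arm:
  motion:
    - [[-0.006, 0, 0, 0, 0, 0, 0.9], [-0.012, 0, 0, 0, 0, 0, 0.9], [-0.016, 0, 0, 0, 0, 0, 0.9], [-0.016, 0, 0, 0, 0, 0, 0.9], [-0.016, 0, 0, 0, 0, 0, 0.9]]

```text
clock: 25.65
ee_pos: [0.4947, -0.0433, 0.1999]
tcp_rot: [-0.021, 1.0, -0.001, -0.004]
contact_force: [-9.9, -1.0, 14.9]
opening: 0.0131
```

Request:
step_arm:
  motion:
    - [[-0.004, 0, -0.003, 0, 0, 0, 0.9], [-0.006, 0, -0.004, 0, 0, 0, 0.9], [-0.006, 0, -0.004, 0, 0, 0, 0.9]]

```text
clock: 25.95
ee_pos: [0.495, -0.0431, 0.2]
tcp_rot: [-0.021, 1.0, -0.001, -0.007]
contact_force: [-11.1, -0.1, 8.7]
opening: 0.0127
```

Request:
step_arm:
  motion:
    - [[0, 0, 0, 0, 0, 0, 0.3], [0, 0, 0, 0, 0, 0, 0.1], [0, 0, 0, 0, 0, 0, 0.1], [0, 0, -0.05, 0, 0, 0, 0.1], [0, 0, -0.12, 0, 0, 0, 0.1], [0, 0.1, -0.16, 0, 0, 0, 0.1], [0, 0.2, -0.16, 0, 0, 0, 0.1], [0, 0.3, -0.16, 0, 0, 0, 0.1], [0, 0.39, -0.16, 0, 0, 0, 0.1], [0, 0.39, -0.16, 0, 0, 0, 0.1]]

```text
clock: 26.95
ee_pos: [0.4906, 0.1613, 0.2821]
tcp_rot: [-0.028, 1.0, 0.003, 0.001]
contact_force: [0.7, -0.4, 0.1]
opening: 0.0384
```

```bash
python3 lug.py; python3 plan.py .484,.156,.15,182.3 .484,.156,.097,182.3
```

```text
294 194.37 204.06 x at z.22 [ 0.4906 -0.0385  0.22  ]
295 194.88 204.3 x at z.22 [ 0.4896 -0.041   0.22  ]
296 195.14 204.96 x at z.22 [ 0.4885 -0.0434  0.22  ]
297 195.24 204.73 x at z.22 [ 0.4887 -0.0459  0.22  ]
side blob [302 166  10  20 132] [306.43939394 175.08333333]
t 27.05 p [0.4923 0.1535 0.281 ] yaw -177.4 F [ 0.1 -1.3 -0.2] op 0.0384 j7 1.03
.484,.156,.15,182.3 -> [0.0166, 0.0056, 0.262, 0.0001, 0.0004, 0.0032] rows 3
.484,.156,.097,182.3 -> [0.0167, 0.0056, 0.368, 0.0001, 0.0004, 0.0032] rows 4
```

Request:
step_arm:
  motion:
    - [[0.017, 0.006, 0.1, 0, 0, 0, 0.15], [0.017, 0.006, 0.2, 0, 0, 0, 0.15], [0.017, 0.006, 0.29, 0, 0, 0, 0.15], [0.017, 0.006, 0.35, 0, 0, 0, 0.15], [0.017, 0.006, 0.368, 0, 0, 0, 0.15], [0.017, 0.006, 0.368, 0, 0, 0, 0.15], [0.017, 0.006, 0.368, 0, 0, 0, 0.9], [0.017, 0.006, 0.368, 0, 0, 0, 0.9], [0.017, 0.006, 0.368, 0, 0, 0, 0.9], [0.017, 0.006, 0.368, 0, 0, 0, 0.9]]

```text
clock: 28.05
ee_pos: [0.4856, 0.1557, 0.0987]
tcp_rot: [-0.021, 1.0, 0.001, 0.002]
contact_force: [0.5, 0.7, 8.1]
opening: 0.0095
```

Request:
step_arm:
  motion:
    - [[-0.003, -0.003, -0.015, 0, 0, 0, 0.9], [0, -0.007, -0.033, 0, 0, 0, 0.9], [0, -0.013, -0.05, 0, 0, 0, 0.9], [0, -0.019, -0.066, 0, 0, 0, 0.9], [0, -0.026, -0.082, 0, 0, 0, 0.9], [0, -0.033, -0.098, 0, 0, 0, 0.9], [0, -0.042, -0.113, 0, 0, 0, 0.9], [0, -0.051, -0.128, 0, 0, 0, 0.9], [0, -0.06, -0.142, 0, 0, 0, 0.9], [0, -0.071, -0.156, 0, 0, 0, 0.9], [0, -0.071, -0.156, 0, 0, 0, 0.9], [0, -0.071, -0.156, 0, 0, 0, 0.9]]

```text
clock: 29.25
ee_pos: [0.487, 0.1223, 0.1769]
tcp_rot: [-0.021, 1.0, 0.003, 0.003]
contact_force: [3.4, 7.0, 2.0]
opening: 0.0097
```

```bash
python3 plan.py
python3 - <<'E'
from h import *
s=grab('side')
cv2.imwrite('pics/s10.png',cv2.resize(s.img[140:270,230:400],None,fx=4.4,fy=4.4,interpolation=cv2.INTER_CUBIC))
E
```

```text
t 29.25 p [0.487  0.1223 0.1769] yaw -177.6 F [3.4 7.  2. ] op 0.0097 j7 0.99
```

View pics/s10.png

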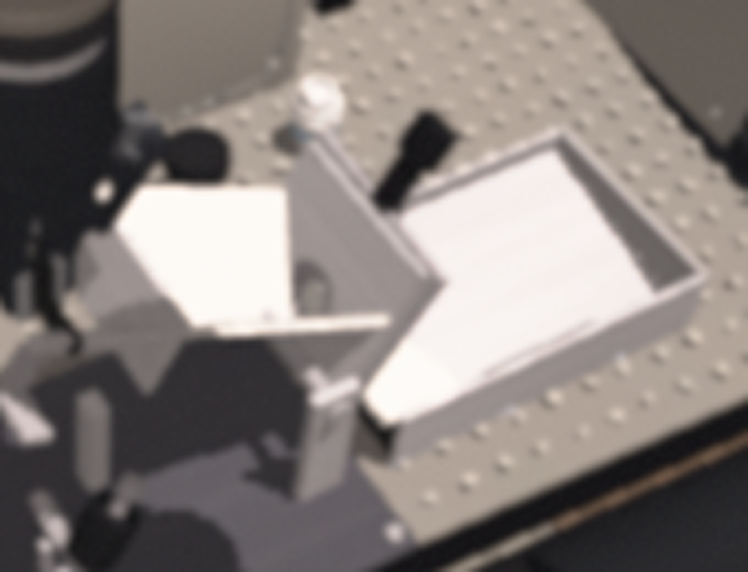

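Request:
step_arm:
  motion:
    - [[0, 0.011, 0.014, 0, 0, 0, 0.9], [0, 0.02, 0.028, 0, 0, 0, 0.9], [0, 0.029, 0.043, 0, 0, 0, 0.9], [0, 0.038, 0.058, 0, 0, 0, 0.9], [0, 0.045, 0.074, 0, 0, 0, 0.9], [0, 0.052, 0.09, 0, 0, 0, 0.9], [0, 0.058, 0.106, 0, 0, 0, 0.9], [0, 0.064, 0.123, 0, 0, 0, 0.9], [0, 0.069, 0.142, 0, 0, 0, 0.9], [0, 0.071, 0.155, 0, 0, 0, 0.9], [0, 0.071, 0.155, 0, 0, 0, 0.15], [0, 0.071, 0.155, 0, 0, 0, 0.15]]

```text
clock: 30.5
ee_pos: [0.483, 0.153, 0.0968]
tcp_rot: [-0.02, 1.0, -0.001, -0.001]
contact_force: [0.2, 0.6, -0.3]
opening: 0.0361
```

Request:
step_arm:
  motion:
    - [[-0.006, 0, -0.08, 0, 0, 0, 0.1], [-0.006, 0, -0.18, 0, 0, 0, 0.1], [-0.006, 0, -0.28, 0, 0, 0, 0.1], [-0.006, -0.05, -0.326, 0, 0, 0, 0.1], [-0.006, -0.15, -0.326, 0, 0, 0, 0.1], [-0.01, -0.25, -0.326, 0, 0, 0, 0.1], [-0.01, -0.34, -0.326, 0, 0, 0, 0.1], [-0.01, -0.398, -0.326, 0, 0, 0, 0.1], [-0.01, -0.398, -0.326, 0, 0, 0, 0.1], [-0.01, -0.398, -0.326, 0, 0, 0, 0.1]]

```text
clock: 31.5
ee_pos: [0.496, -0.0449, 0.2597]
tcp_rot: [-0.019, 1.0, 0.0, -0.001]
contact_force: [-0.1, 0.8, 1.2]
opening: 0.0385
```

```bash
python3 plan.py .491,-.0435,.2,182.3
```

```text
t 31.5 p [ 0.496  -0.0449  0.2597] yaw -177.8 F [-0.1  0.8  1.2] op 0.0385 j7 1.45
.491,-.0435,.2,182.3 -> [0.0097, 0.0031, 0.1195, 0.0001, -0.0014, -0.0008] rows 2
```

Request:
step_arm:
  motion:
    - [[0.01, 0.003, 0.06, 0, 0, 0, 0.1], [0.01, 0.003, 0.1, 0, 0, 0, 0.1], [0.01, 0.003, 0.12, 0, 0, 0, 0.1], [0.01, 0.003, 0.12, 0, 0, 0, 0.1], [0.01, 0.003, 0.12, 0, 0, 0, 0.9], [0.01, 0.003, 0.12, 0, 0, 0, 0.9], [0.01, 0.003, 0.12, 0, 0, 0, 0.9], [0.01, 0.003, 0.12, 0, 0, 0, 0.9]]

```text
clock: 32.3
ee_pos: [0.4929, -0.0431, 0.2015]
tcp_rot: [-0.02, 1.0, -0.001, 0.001]
contact_force: [-0.8, -2.6, 5.9]
opening: 0.0127
```

Request:
step_arm:
  motion:
    - [[-0.012, 0, 0.001, 0, 0, 0, 0.9], [-0.024, 0, 0.002, 0, 0, 0, 0.9], [-0.036, 0, 0.006, 0, 0, 0, 0.9], [-0.048, 0, 0.01, 0, 0, 0, 0.9], [-0.056, 0, 0.014, 0, 0, 0, 0.9], [-0.064, 0, 0.018, 0, 0, 0, 0.9], [-0.072, 0, 0.023, 0, 0, 0, 0.9], [-0.079, 0, 0.029, 0, 0, 0, 0.9], [-0.083, 0, 0.032, 0, 0, 0, 0.9], [-0.083, 0, 0.032, 0, 0, 0, 0.9]]

```text
clock: 33.3
ee_pos: [0.5341, -0.0414, 0.186]
tcp_rot: [-0.02, 1.0, -0.001, 0.0]
contact_force: [-1.8, -1.3, 10.1]
opening: 0.0126
```

Request:
step_arm:
  motion:
    - [[0, 0, 0, 0, 0, 0, 0.3], [0, 0, 0, 0, 0, 0, 0.1], [0, 0, 0, 0, 0, 0, 0.1], [0, 0, -0.05, 0, 0, 0, 0.1], [0, 0, -0.12, 0, 0, 0, 0.1], [0, 0.1, -0.16, 0, 0, 0, 0.1], [0, 0.2, -0.16, 0, 0, 0, 0.1], [0, 0.3, -0.16, 0, 0, 0, 0.1], [0, 0.39, -0.16, 0, 0, 0, 0.1], [0, 0.39, -0.16, 0, 0, 0, 0.1]]

```text
clock: 34.3
ee_pos: [0.5228, 0.1635, 0.2652]
tcp_rot: [-0.028, 1.0, 0.003, 0.0]
contact_force: [-0.3, -0.3, 0.4]
opening: 0.0386
```

```bash
cat > pred.py <<'E'
from h import *
s=grab('side'); t=grab('top')
O=np.array([.491,-.0145,0]); ps=.041
def P(x,y,z): return O+np.array([x*np.cos(ps)-y*np.sin(ps),x*np.sin(ps)+y*np.cos(ps),z])
for th in(.5,.6,.7,.8,.9):
    pts=[P((dx*np.cos(th)+dz*np.sin(th))/1e3,dy/1e3,.155+(dz*np.cos(th)-dx*np.sin(th))/1e3) for dx in(-12,12) for dz in(42,68) for dy in(-36,-22)]
    for n,c in(('top',t),('side',s)):
        q=np.array([proj(c,p) for p in pts]); print(n,th,q.min(0).round(1),q.max(0).round(1))
g=cv2.cvtColor(t.img,cv2.COLOR_BGR2GRAY)
for y in range(176,206): print(y,' '.join('%3d'%v for v in g[y,288:304]))
g=cv2.cvtColor(s.img,cv2.COLOR_BGR2GRAY)
for y in range(150,188): print(y,' '.join('%3d'%v for v in g[y,288:318]))
E
python3 pred.py; python3 plan.py
```

```text
top 0.5 [291.5 181.7] [298.4 195.8]
side 0.5 [293.6 157.8] [306.8 173.4]
top 0.6 [291.3 180. ] [298.2 194.2]
side 0.6 [292.1 157.9] [305.7 172.5]
top 0.7 [291.1 178.4] [297.9 192.6]
side 0.7 [290.8 158.2] [304.6 171.8]
top 0.8 [291.  177.1] [297.7 191.2]
side 0.8 [289.6 157.9] [303.5 171.9]
top 0.9 [290.8 176.1] [297.4 189.9]
side 0.9 [288.6 157.8] [302.5 172.6]
176 171 170 173 178 176 172 171 171 171 170 173 174 173 171 171 171
177 170 168 175 190 186 175 170 168 169 169 176 184 179 172 169 166
178 170 166 173 193 189 173 161 156 156 159 175 188 180 168 160 150
179 167 162 165 176 169 153 138 129 131 135 156 169 161 152 145 129
180 153 150 149 145 135 121 105 100 105 117 141 152 152 151 149 141
181 127 128 133 133 123 101  81  76  89 125 170 188 189 187 184 177
182 111 119 129 132 119  84  54  51  72 136 203 228 229 225 221 217
183 110 119 127 122 105  68  36  32  57 129 210 241 245 244 243 242
184 113 120 123 110  86  53  31  29  50 117 207 247 251 251 251 251
185 113 118 121 105  74  41  29  29  46 111 205 250 253 252 252 252
186 112 116 120 104  67  36  28  30  45 105 199 249 253
[... 5396 characters left out ...]

183 116 105 101 100 100 100 106 131 174 206 207 174 127  76  42  54  77  96 110 114 123 143 162 168 168 168 168 168 171 182
184 123 108 101 102 101 101 101 111 141 182 208 206 174 121  76  77 102 128 142 143 140 149 162 168 167 168 167 168 173 185
185 129 111 103 102 101 100 100 101 115 148 187 211 203 166 123  98 107 126 140 146 151 158 165 167 168 168 169 175 186 198
186 137 118 104 102 101 101 100 101 103 119 152 187 208 202 172 132 106 103 112 123 136 149 158 162 164 166 170 181 198 209
187 141 123 108 103 102 101 100 100 100 104 119 153 192 215 208 171 126  96  91  97 109 122 135 144 151 158 165 174 186 187
t 34.4 p [0.5248 0.1555 0.2641] yaw -177.4 F [ 0.2 -0.8  0.2] op 0.0384 j7 0.98
```

```bash
python3 plan.py .533,-.042,.26,182.3 .533,-.042,.184,182.3
```

```text
t 34.4 p [0.5248 0.1555 0.2641] yaw -177.4 F [ 0.2 -0.8  0.2] op 0.0384 j7 0.98
.533,-.042,.26,182.3 -> [0.0016, -0.3952, 0.0083, 0.0, -0.0001, 0.0033] rows 4
.533,-.042,.184,182.3 -> [0.0015, -0.3952, 0.1603, 0.0, -0.0001, 0.0033] rows 5
```

Request:
step_arm:
  motion:
    - [[0.002, -0.1, 0.008, 0, 0, 0.003, 0.1], [0.002, -0.2, 0.008, 0, 0, 0.003, 0.1], [0.002, -0.3, 0.008, 0, 0, 0.003, 0.1], [0.002, -0.395, 0.008, 0, 0, 0.003, 0.1], [0.002, -0.395, 0.05, 0, 0, 0.003, 0.1], [0.002, -0.395, 0.12, 0, 0, 0.003, 0.1], [0.002, -0.395, 0.16, 0, 0, 0.003, 0.1], [0.002, -0.395, 0.16, 0, 0, 0.003, 0.1], [0.002, -0.395, 0.16, 0, 0, 0.003, 0.9], [0.002, -0.395, 0.16, 0, 0, 0.003, 0.9], [0.002, -0.395, 0.16, 0, 0, 0.003, 0.9], [0.002, -0.395, 0.16, 0, 0, 0.003, 0.9]]

```text
clock: 35.6
ee_pos: [0.5333, -0.0428, 0.1856]
tcp_rot: [-0.019, 1.0, 0.0, 0.001]
contact_force: [-1.9, 1.4, 3.0]
opening: 0.0125
```

Request:
step_arm:
  motion:
    - [[-0.005, 0, 0.004, 0, 0, 0, 0.9], [-0.01, 0, 0.009, 0, 0, 0, 0.9], [-0.013, 0, 0.012, 0, 0, 0, 0.9], [-0.013, 0, 0.012, 0, 0, 0, 0.9]]

```text
clock: 36.0
ee_pos: [0.5396, -0.0428, 0.1801]
tcp_rot: [-0.018, 1.0, -0.0, 0.0]
contact_force: [-2.8, 1.4, 10.3]
opening: 0.0128
```

Request:
step_arm:
  motion:
    - [[0, 0, 0, 0, 0, 0, 0.3], [0, 0, 0, 0, 0, 0, 0.1], [0, 0, 0, 0, 0, 0, 0.1], [0, 0, -0.05, 0, 0, 0, 0.1], [0, 0, -0.12, 0, 0, 0, 0.1], [0, 0.1, -0.16, 0, 0, 0, 0.1], [0, 0.2, -0.16, 0, 0, 0, 0.1], [0, 0.3, -0.16, 0, 0, 0, 0.1], [0, 0.39, -0.16, 0, 0, 0, 0.1], [0, 0.39, -0.16, 0, 0, 0, 0.1]]

```text
clock: 37.0
ee_pos: [0.5296, 0.1608, 0.2593]
tcp_rot: [-0.025, 1.0, 0.003, 0.001]
contact_force: [-0.2, 0.9, 1.5]
opening: 0.038
```

```bash
python3 pred.py | sed -n '11,24p;41,56p'; python3 plan.py
```

```text
176 171 171 174 179 177 172 172 172 171 171 173 175 174 172 171 172
177 170 169 175 189 187 175 170 169 169 169 177 184 180 173 170 167
178 170 166 174 193 189 172 161 155 156 158 176 189 180 168 160 151
179 167 163 164 174 164 145 131 120 122 131 155 170 161 153 144 129
180 153 151 145 131 111  92  79  70  76 100 137 153 152 152 151 141
181 127 128 123 100  67  43  34  33  52 111 167 188 189 188 185 177
182 111 119 119  98  60  33  25  27  57 132 203 229 230 225 222 218
183 111 120 121 101  66  37  26  29  56 130 210 242 246 244 243 242
184 113 120 122 102  68  38  32  31  51 119 208 247 251 251 251 251
185 115 119 121 103  68  40  37  38  52 114 207 250 253 252 252 252
186 112 116 122 104  68  39  40  41  52 114 207 250 253 252 252 252
187 110 114 121 105  69  38  33  34  51 117 209 250 253 252 252 252
188 110 115 121 105  69  38  29  29  54 127 219 250 253 252 252 252
189 116 128 135 112  71  38  29  31  59 139 227 251 253 252 252 252
150 117 116 117 116 113 109 110 115 119 127 142 158 167 169 171 172 171 169 168 169 170 174 180 181 175 170 169 168 167 168
151 117 117 115 116 112 
[... 1215 characters left out ...]

161 147 151 151 146 117  71  33  22  23  30  34  37  68 139 218 245 244 240 236 217 181 169 170 173 175 173 170 169 167 164
162 161 164 164 157 129  80  35  19  22  28  30  33  54 119 198 237 241 240 240 230 195 170 171 182 187 183 174 169 166 157
163 167 168 167 157 130  86  42  21  21  26  30  34  42  93 164 216 231 235 238 230 196 166 164 179 191 188 177 170 167 163
164 169 168 165 154 129  92  49  21  21  25  30  33  37  69 131 192 226 234 235 224 192 162 148 155 171 177 174 170 169 168
165 169 168 167 160 141 106  59  26  17  24  30  33  34  53 111 180 225 233 230 214 186 166 151 144 151 161 167 169 168 169
t 37.1 p [0.5316 0.1528 0.2582] yaw -177.7 F [ 0.3 -0.7 -0.6] op 0.0384 j7 0.98
```

```bash
python3 plan.py .451,.3235,.2,101.4 .451,.3235,.05,101.4
```

```text
t 37.1 p [0.5316 0.1528 0.2582] yaw -177.7 F [ 0.3 -0.7 -0.6] op 0.0384 j7 0.98
.451,.3235,.2,101.4 -> [0.1474, 0.3478, 0.1161, -0.0002, 0.0003, 0.8989] rows 10
.451,.3235,.05,101.4 -> [0.1475, 0.3479, 0.4161, -0.0002, 0.0003, 0.8989] rows 10
```

Request:
step_arm:
  motion:
    - [[0.05, 0.1, 0.05, 0, 0, 0.1, -0.4], [0.1, 0.2, 0.1, 0, 0, 0.2, -0.4], [0.147, 0.3, 0.116, 0, 0, 0.3, -0.4], [0.147, 0.348, 0.116, 0, 0, 0.899, -0.4], [0.147, 0.348, 0.116, 0, 0, 0.899, -0.4], [0.147, 0.348, 0.116, 0, 0, 0.899, -0.4], [0.147, 0.348, 0.116, 0, 0, 0.899, -0.4], [0.147, 0.348, 0.116, 0, 0, 0.899, -0.4], [0.147, 0.348, 0.116, 0, 0, 0.899, -0.4], [0.147, 0.348, 0.2, 0, 0, 0.899, -0.4], [0.147, 0.348, 0.3, 0, 0, 0.899, -0.4], [0.147, 0.348, 0.4, 0, 0, 0.899, -0.4]]

```text
clock: 38.3
ee_pos: [0.4546, 0.3202, 0.057]
tcp_rot: [0.637, 0.771, 0.001, 0.001]
contact_force: [0.7, 0.1, -0.5]
opening: 0.0594
```

Request:
step_arm:
  motion:
    - [[0, 0, 0, 0, 0, 0, -0.4], [0, 0, 0, 0, 0, 0, -0.4]]

```text
clock: 38.5
ee_pos: [0.453, 0.3213, 0.0584]
tcp_rot: [0.636, 0.772, -0.001, 0.0]
contact_force: [0.3, 0.2, 1.3]
opening: 0.0597
```

```bash
python3 plan.py .451,.3235,.007,101.4
```

```text
t 38.5 p [0.453  0.3213 0.0584] yaw 101.1 F [0.3 0.2 1.3] op 0.0597 j7 -0.86
.451,.3235,.007,101.4 -> [0.0051, -0.0031, 0.1027, -0.0006, 0.0005, -0.0038] rows 2
```

Request:
step_arm:
  motion:
    - [[0.005, -0.003, 0.05, 0, 0, -0.004, -0.4], [0.005, -0.003, 0.09, 0, 0, -0.004, -0.4], [0.005, -0.003, 0.103, 0, 0, -0.004, -0.4], [0.005, -0.003, 0.103, 0, 0, -0.004, -0.4], [0.005, -0.003, 0.103, 0, 0, -0.004, 0.8], [0.005, -0.003, 0.103, 0, 0, -0.004, 0.8], [0.005, -0.003, 0.103, 0, 0, -0.004, 0.8], [0.005, -0.003, 0.103, 0, 0, -0.004, 0.8], [0.005, -0.003, 0.06, 0, 0, -0.004, 0.8], [0.005, -0.003, -0.02, 0, 0, -0.004, 0.8], [0.005, -0.003, -0.12, 0, 0, -0.004, 0.8], [0.005, -0.003, -0.22, 0, 0, -0.004, 0.8]]

```text
clock: 39.7
ee_pos: [0.4495, 0.3245, 0.1697]
tcp_rot: [0.632, 0.775, -0.001, -0.0]
contact_force: [1.6, -0.3, -0.7]
opening: 0.0241
```

Request:
step_arm:
  motion:
    - [[0, 0, -0.1, 0, 0, 0, 0.8], [0, 0, -0.14, 0, 0, 0, 0.8], [0, 0, -0.14, 0, 0, 0, 0.8]]

```text
clock: 40.0
ee_pos: [0.4516, 0.3266, 0.2422]
tcp_rot: [0.632, 0.775, 0.004, 0.001]
contact_force: [-0.0, -0.2, -2.5]
opening: 0.0237
```

```bash
python3 plan.py .4895,.026,.26,92.3 .4895,.026,.14,92.3
```

```text
t 40.0 p [0.4516 0.3266 0.2422] yaw 101.5 F [-0.  -0.2 -2.5] op 0.0237 j7 -0.7
.4895,.026,.26,92.3 -> [-0.6041, -0.0458, -0.0373, 0.0045, -0.0018, 0.1027] rows 7
.4895,.026,.14,92.3 -> [-0.6047, -0.0475, 0.2027, 0.0045, -0.0018, 0.1027] rows 7
```

Request:
step_arm:
  motion:
    - [[-0.1, -0.01, -0.037, 0, 0, 0.02, 0.8], [-0.2, -0.02, -0.037, 0, 0, 0.04, 0.8], [-0.3, -0.03, -0.037, 0, 0, 0.06, 0.8], [-0.4, -0.04, -0.037, 0, 0, 0.08, 0.8], [-0.5, -0.045, -0.037, 0, 0, 0.103, 0.8], [-0.57, -0.046, -0.037, 0, 0, 0.103, 0.8], [-0.604, -0.046, -0.037, 0, 0, 0.103, 0.8], [-0.604, -0.046, 0.03, 0, 0, 0.103, 0.8], [-0.604, -0.047, 0.11, 0, 0, 0.103, 0.8], [-0.604, -0.047, 0.17, 0, 0, 0.103, 0.8], [-0.604, -0.047, 0.19, 0, 0, 0.103, 0.8], [-0.604, -0.047, 0.19, 0, 0, 0.103, 0.8]]

```text
clock: 41.2
ee_pos: [0.4855, 0.0241, 0.1411]
tcp_rot: [0.693, 0.721, -0.002, -0.002]
contact_force: [0.6, -0.1, -1.5]
opening: 0.0243
```

```bash
python3 plan.py .4895,.026,.119,92.3
```

```text
t 41.2 p [0.4855 0.0241 0.1411] yaw 92.3 F [ 0.6 -0.1 -1.5] op 0.0243 j7 -0.25
.4895,.026,.119,92.3 -> [0.0034, 0.0083, 0.0441, -0.0034, -0.0002, -0.0] rows 1
```

Request:
step_arm:
  motion:
    - [[0.002, 0.002, 0.02, 0, 0, 0, 0.8], [0.002, 0.002, 0.035, 0, 0, 0, 0.8], [0.002, 0.002, 0.042, 0, 0, 0, 0.8], [0.002, 0.002, 0.042, 0, 0, 0, 0.8]]

```text
clock: 41.6
ee_pos: [0.4885, 0.0253, 0.1222]
tcp_rot: [0.693, 0.721, -0.0, -0.0]
contact_force: [-0.3, -0.2, -1.5]
opening: 0.0239
```

Good; no contact. Open slightly and retreat.

Request:
step_arm:
  motion:
    - [[0, 0.001, 0.004, 0, 0, 0, 0.3], [0, 0.001, 0.004, 0, 0, 0, 0.2], [0, 0.001, 0.004, 0, 0, 0, 0.2], [0, 0, -0.05, 0, 0, 0, 0.2], [0, 0, -0.15, 0, 0, 0, 0.1], [0, 0, -0.25, 0, 0, 0, 0], [0.1, 0.03, -0.25, 0, 0, 0, 0], [0.2, 0.06, -0.25, 0, 0, 0, -0.2], [0.3, 0.08, -0.25, 0, 0, 0, -0.4], [0.4, 0.1, -0.25, 0, 0, 0, -0.4], [0.45, 0.12, -0.25, 0, 0, 0, -0.4], [0.45, 0.12, -0.25, 0, 0, 0, -0.4]]

```text
clock: 42.8
ee_pos: [0.5388, 0.2591, 0.2477]
tcp_rot: [0.69, 0.724, 0.002, -0.002]
contact_force: [-0.1, -0.3, 0.1]
opening: 0.0601
```

```bash
python3 plan.py .561,.318,.2,93.5 .561,.318,.05,93.5
python3 - <<'E'
from h import *
t=grab('top'); s=grab('side')
cv2.imwrite('pics/s11.png',cv2.resize(s.img[140:270,200:370],None,fx=4.4,fy=4.4,interpolation=cv2.INTER_CUBIC))
g=cv2.cvtColor(t.img,cv2.COLOR_BGR2GRAY)
for v in range(170,192): print(v,' '.join('%3d'%x for x in g[v,152:192:2]))
E
```

```text
t 42.8 p [0.5388 0.2591 0.2477] yaw 92.7 F [-0.1 -0.3  0.1] op 0.0601 j7 -0.68
.561,.318,.2,93.5 -> [0.1151, 0.05, 0.096, 0.0003, -0.0032, -0.0085] rows 2
.561,.318,.05,93.5 -> [0.1136, 0.0498, 0.396, 0.0003, -0.0032, -0.0085] rows 5
170 164 163 161 159 157 153 152 148 143 139 134 128 121 113 102  89  82  85  85 103
171 165 164 162 161 158 155 152 149 146 141 136 131 124 117 107  94  83  84  86  93
172 165 165 164 161 159 156 154 150 147 143 138 133 126 120 112 100  86  83  86  87
173 166 164 163 162 160 157 155 152 149 145 140 136 129 123 116 105  91  83  85  85
174 166 165 164 163 161 159 156 153 150 147 142 137 132 126 119 110  99  85  84  84
175 167 165 165 163 162 160 157 154 151 148 144 139 134 129 121 114 104  90  84  86
176 167 165 165 164 163 161 158 155 152 150 146 141 137 131 125 118 108  96  85  89
177 167 166 165 164 163 162 159 156 154 151 148 143 139 134 128 121 113 101  89  91
178 166 167 166 165 164 162 160 158 155 152 149 145 141 136 130 123 118 107  94  90
179 167 167 167 165 164 163 161 159 156 154 151 147 142 138 133 127 120 112 100  89
180 167 167 166 165 164 16
[... 281 characters left out ...]
 146 140 137 131 124 118 109
184 166 166 167 167 166 166 164 162 161 158 156 153 151 147 143 138 133 127 121 113
185 165 166 166 168 166 165 164 163 162 160 157 154 151 148 145 140 136 130 123 117
186 165 166 166 166 166 166 165 164 163 160 159 156 153 149 146 143 137 132 125 119
187 165 166 166 167 167 166 165 164 163 162 159 156 154 151 147 144 140 135 128 122
188 164 165 166 166 167 166 165 164 164 162 160 158 155 152 149 146 141 137 131 125
189 164 165 166 166 166 167 166 166 164 163 161 159 156 154 151 148 143 139 134 128
190 163 165 166 166 167 166 166 165 164 164 162 160 157 155 152 149 144 141 136 130
191 163 164 166 166 166 167 166 166 165 164 162 161 158 156 153 150 146 143 138 133
```

View pics/s11.png

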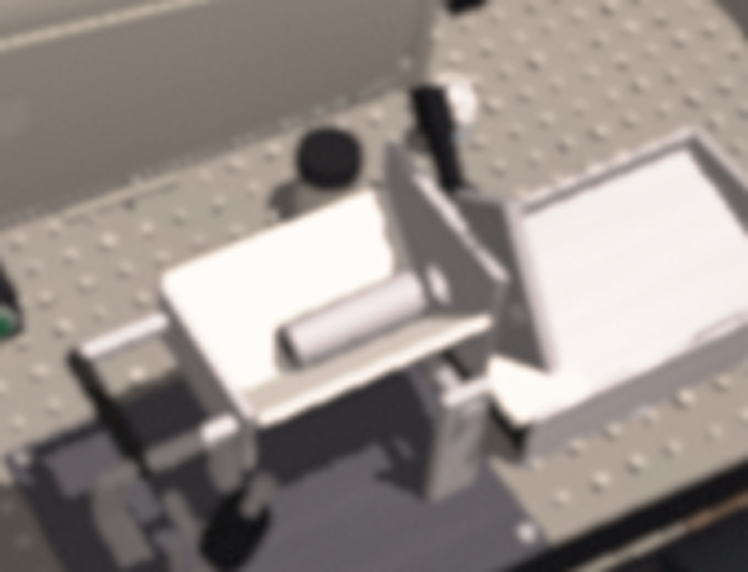

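Request:
step_arm:
  motion:
    - [[0.08, 0.04, 0.09, 0, 0, -0.008, -0.4], [0.114, 0.05, 0.15, 0, 0, -0.008, -0.4], [0.114, 0.05, 0.24, 0, 0, -0.008, -0.4], [0.114, 0.05, 0.33, 0, 0, -0.008, -0.4], [0.114, 0.05, 0.38, 0, 0, -0.008, -0.4], [0.114, 0.05, 0.38, 0, 0, -0.008, -0.4], [0.114, 0.05, 0.38, 0, 0, -0.008, -0.4]]

```text
clock: 43.6
ee_pos: [0.5632, 0.309, 0.058]
tcp_rot: [0.689, 0.725, 0.0, 0.001]
contact_force: [0.1, -0.3, 0.6]
opening: 0.0598
```

```bash
python3 plan.py .561,.318,.007,93.5
```

```text
t 43.6 p [0.5632 0.309  0.058 ] yaw 92.9 F [ 0.1 -0.3  0.6] op 0.0598 j7 -0.86
.561,.318,.007,93.5 -> [0.0184, -0.0036, 0.102, 0.0005, 0.0005, -0.007] rows 2
```

Request:
step_arm:
  motion:
    - [[0.018, -0.004, 0.05, 0, 0, -0.007, -0.4], [0.018, -0.004, 0.09, 0, 0, -0.007, -0.4], [0.018, -0.004, 0.102, 0, 0, -0.007, -0.4], [0.018, -0.004, 0.102, 0, 0, -0.007, -0.4], [0.018, -0.004, 0.102, 0, 0, -0.007, 0.8], [0.018, -0.004, 0.102, 0, 0, -0.007, 0.8], [0.018, -0.004, 0.102, 0, 0, -0.007, 0.8], [0.018, -0.004, 0.102, 0, 0, -0.007, 0.8], [0.018, -0.004, 0.06, 0, 0, -0.007, 0.8], [0.018, -0.004, -0.02, 0, 0, -0.007, 0.8], [0.018, -0.004, -0.12, 0, 0, -0.007, 0.8], [0.018, -0.004, -0.22, 0, 0, -0.007, 0.8]]

```text
clock: 44.8
ee_pos: [0.5591, 0.3188, 0.1682]
tcp_rot: [0.684, 0.729, -0.001, -0.0]
contact_force: [1.4, -0.6, -2.2]
opening: 0.024
```

Request:
step_arm:
  motion:
    - [[0, 0, -0.1, 0, 0, 0, 0.8], [0, 0, -0.14, 0, 0, 0, 0.8], [0, 0, -0.14, 0, 0, 0, 0.8], [0, 0, -0.14, 0, 0, 0, 0.8]]

```text
clock: 45.2
ee_pos: [0.5593, 0.3188, 0.2363]
tcp_rot: [0.684, 0.729, -0.001, 0.0]
contact_force: [-1.0, -0.2, -2.3]
opening: 0.0243
```

```bash
python3 plan.py .498,.053,.26,92.3 .498,.053,.15,92.3
```

```text
t 45.2 p [0.5593 0.3188 0.2363] yaw 93.6 F [-1.  -0.2 -2.3] op 0.0243 j7 -0.77
.498,.053,.26,92.3 -> [-0.5228, -0.1561, -0.0467, -0.0007, 0.0008, 0.0148] rows 6
.498,.053,.15,92.3 -> [-0.5226, -0.1559, 0.1733, -0.0007, 0.0008, 0.0148] rows 6
```

Request:
step_arm:
  motion:
    - [[-0.1, -0.03, -0.047, 0, 0, 0.015, 0.8], [-0.2, -0.06, -0.047, 0, 0, 0.015, 0.8], [-0.29, -0.09, -0.047, 0, 0, 0.015, 0.8], [-0.38, -0.12, -0.047, 0, 0, 0.015, 0.8], [-0.46, -0.14, -0.047, 0, 0, 0.015, 0.8], [-0.523, -0.156, -0.047, 0, 0, 0.015, 0.8], [-0.523, -0.156, -0.047, 0, 0, 0.015, 0.8], [-0.523, -0.156, 0.03, 0, 0, 0.015, 0.8], [-0.523, -0.156, 0.11, 0, 0, 0.015, 0.8], [-0.523, -0.156, 0.17, 0, 0, 0.015, 0.8], [-0.523, -0.156, 0.175, 0, 0, 0.015, 0.8], [-0.523, -0.156, 0.175, 0, 0, 0.015, 0.8]]

```text
clock: 46.4
ee_pos: [0.4974, 0.0538, 0.1485]
tcp_rot: [0.693, 0.721, -0.001, -0.001]
contact_force: [0.3, 0.8, -1.7]
opening: 0.0242
```

Request:
step_arm:
  motion:
    - [[0, 0, 0.015, 0, 0, 0, 0.8], [0, 0, 0.03, 0, 0, 0, 0.8], [0, 0, 0.034, 0, 0, 0, 0.8], [0, 0, 0.034, 0, 0, 0, 0.8]]

```text
clock: 46.8
ee_pos: [0.4985, 0.0534, 0.1328]
tcp_rot: [0.693, 0.721, -0.0, 0.0]
contact_force: [-0.4, 0.3, -0.4]
opening: 0.0242
```

Request:
step_arm:
  motion:
    - [[0, 0, 0.005, 0, 0, 0, 0.8], [0, 0, 0.005, 0, 0, 0, 0.3], [0, 0, 0.005, 0, 0, 0, 0.2], [0, 0, 0.005, 0, 0, 0, 0.2], [0, 0, -0.05, 0, 0, 0, 0.2], [0, 0, -0.15, 0, 0, 0, 0.2], [0.1, 0, -0.22, 0, 0, -0.1, 0.15], [0.2, 0.01, -0.22, 0, 0, -0.2, 0.15], [0.2, 0.02, -0.22, 0, 0, -0.3, 0.15], [0.2, 0.02, -0.22, 0, 0, -0.4, 0.15], [0.2, 0.02, -0.22, 0, 0, -0.5, 0.15], [0.2, 0.02, -0.22, 0, 0, -0.5, 0.15]]

```text
clock: 48.0
ee_pos: [0.5044, 0.154, 0.2428]
tcp_rot: [0.363, 0.932, -0.0, -0.0]
contact_force: [0.3, 0.9, -0.5]
opening: 0.0364
```

```bash
python3 plan.py .484,.156,.24,182.3 .484,.156,.097,182.3
python3 - <<'E'
from h import *
s=grab('side'); s.img
g=cv2.cvtColor(s.img,cv2.COLOR_BGR2GRAY)
cv2.imwrite('pics/s12.png',s.img)
O=np.array([.491,-.0145,0]); ps=.041
# predicted pixel of the tail end faces: lower (x=0,z=.103) and upper (x=+.018,z=.122)
P=lambda x,y,z: np.array([.4905-.041*y+x,y,z])
for n,p in (('low front',P(0,-.023,.103)),('low tail',P(0,.0565,.103)),('up front',P(.018,.005,.122)),('up tail',P(.018,.085,.122))): print(n,proj(s,p).round(1))
for v in range(195,232,2): print(v,' '.join('%3d'%x for x in g[v,238:310:3]))
E
```

```text
t 48.0 p [0.5044 0.154  0.2428] yaw 137.5 F [ 0.3  0.9 -0.5] op 0.0364 j7 0.27
.484,.156,.24,182.3 -> [0.0328, -0.0246, 0.0057, -0.0001, -0.0001, -0.4979] rows 6
.484,.156,.097,182.3 -> [0.0328, -0.0245, 0.2917, -0.0001, -0.0001, -0.4979] rows 6
low front [294.6 206.4]
low tail [264.5 219.3]
up front [280.9 200.1]
up tail [249.8 213. ]
195 169 169 165 166 176 221 248 252 252 252 252 252 248 224 238 252 251 163 117 102 101 100 109 159
197 178 167 166 201 241 252 252 252 252 252 252 236 213 216 232 250 252 189 129 101 101 101  99 134
199 172 186 231 251 252 252 252 252 252 244 222 210 225 235 235 245 252 194 141 102 115 101 100 103
201 211 247 252 252 252 252 252 250 227 207 220 232 236 231 219 226 252 188 165 107 170 104 101 100
203 248 252 252 252 252 252 243 213 214 229 237 236 225 207 184 195 235 204 222 142 197 135 101 101
205 245 252 252 252 247 222 211 225 236 238 230 215 194 170 145 174 216 228 236 193 182 166 100 101
207 213 252 252 248 194 220 233 239 235 224 205 183 149 145 186 223 234 236 232 196 129 162 100 101
209 147 248 252 225 160 238 238 230 214 191 168 142 162 208 23
[... 437 characters left out ...]

219 132 100 127 219 161 153 178 248 183  71 200 196 168 148 168 196 202 208 231 244 203 103  95  99
221 162 101 102 201 203 225 249 252 194  99 146 144 151 188 201 203 221 241 238 157 104  60  79  99
223 144  97 100 139 241 252 252 252 220 138 132 170 196 202 208 231 243 194 126  86 107 137  57  95
225  88  78 100 104 221 252 252 250 230 191 192 202 203 222 241 237 140  57  67  94 118 196 101 111
227  62  55  94 101 157 247 247 222 203 202 202 210 232 243 194 102  49  50  51  93  96 177 188 217
229  50  50  79 101 110 222 211 203 201 203 222 241 237 140  56  47  49  50  50  80  97 184 230 216
231  50  51  58  98 101 171 211 202 210 231 243 194 103  48  49  48  50  48  50  63 100 186 194 172
```

Request:
step_arm:
  motion:
    - [[0.033, -0.025, 0.006, 0, 0, -0.498, 0.15], [0.033, -0.025, 0.006, 0, 0, -0.498, 0.15], [0.033, -0.025, 0.006, 0, 0, -0.498, 0.15], [0.033, -0.025, 0.006, 0, 0, -0.498, 0.15], [0.033, -0.025, 0.006, 0, 0, -0.498, 0.15], [0.033, -0.025, 0.006, 0, 0, -0.498, 0.15], [0.033, -0.025, 0.1, 0, 0, -0.498, 0.15], [0.033, -0.025, 0.19, 0, 0, -0.498, 0.15], [0.033, -0.025, 0.26, 0, 0, -0.498, 0.15], [0.033, -0.025, 0.291, 0, 0, -0.498, 0.15], [0.033, -0.025, 0.291, 0, 0, -0.498, 0.15]]

```text
clock: 49.15
ee_pos: [0.4826, 0.1553, 0.0958]
tcp_rot: [-0.018, 1.0, -0.0, -0.002]
contact_force: [-0.7, -0.5, -0.4]
opening: 0.0365
```

Request:
step_arm:
  motion:
    - [[0, 0, 0, 0, 0, 0, 0.9], [0, 0, 0, 0, 0, 0, 0.9], [0, 0, 0, 0, 0, 0, 0.9], [0, 0, 0, 0, 0, 0, 0.9]]

```text
clock: 49.55
ee_pos: [0.4855, 0.1558, 0.0992]
tcp_rot: [-0.018, 1.0, -0.0, 0.002]
contact_force: [-0.8, -1.5, 6.4]
opening: 0.01
```

Tip more slowly, to about 0.45 rad.

Request:
step_arm:
  motion:
    - [[0, -0.003, -0.015, 0, 0, 0, 0.9], [0, -0.007, -0.033, 0, 0, 0, 0.9], [0, -0.013, -0.05, 0, 0, 0, 0.9], [0, -0.019, -0.066, 0, 0, 0, 0.9], [0, -0.026, -0.082, 0, 0, 0, 0.9], [0, -0.029, -0.09, 0, 0, 0, 0.9], [0, -0.033, -0.098, 0, 0, 0, 0.9], [0, -0.037, -0.105, 0, 0, 0, 0.9], [0, -0.042, -0.113, 0, 0, 0, 0.9], [0, -0.051, -0.128, 0, 0, 0, 0.9], [0, -0.06, -0.142, 0, 0, 0, 0.9], [0, -0.06, -0.142, 0, 0, 0, 0.9]]

```text
clock: 50.75
ee_pos: [0.4867, 0.1274, 0.1704]
tcp_rot: [-0.018, 1.0, 0.001, 0.002]
contact_force: [5.1, 3.6, 1.5]
opening: 0.0098
```

Request:
step_arm:
  motion:
    - [[0, -0.011, -0.014, 0, 0, 0, 0.9], [0, -0.011, -0.014, 0, 0, 0, 0.9], [0, -0.011, -0.014, 0, 0, 0, 0.9], [0, -0.011, -0.014, 0, 0, 0, 0.9], [0, -0.011, -0.014, 0, 0, 0, 0.9], [0, -0.011, -0.014, 0, 0, 0, 0.9]]

```text
clock: 51.35
ee_pos: [0.4868, 0.123, 0.1766]
tcp_rot: [-0.019, 1.0, 0.002, 0.002]
contact_force: [5.9, 3.0, 0.8]
opening: 0.0098
```

```bash
python3 plan.py
python3 - <<'E'
from h import *
s=grab('side'); t=grab('top')
a=cv2.resize(s.img[140:270,230:400],None,fx=3.3,fy=3.3,interpolation=cv2.INTER_CUBIC)
b=cv2.resize(t.img[165:245,275:385],None,fx=2.1,fy=2.1,interpolation=cv2.INTER_CUBIC)
b=cv2.copyMakeBorder(b,0,a.shape[0]-b.shape[0],0,0,cv2.BORDER_CONSTANT)
cv2.imwrite('pics/s13.png',np.hstack([a,b])); print(np.hstack([a,b]).shape)
E
```

```text
t 51.35 p [0.4868 0.123  0.1766] yaw -177.8 F [5.9 3.  0.8] op 0.0098 j7 1.03
(429, 792, 3)
```

View pics/s13.png

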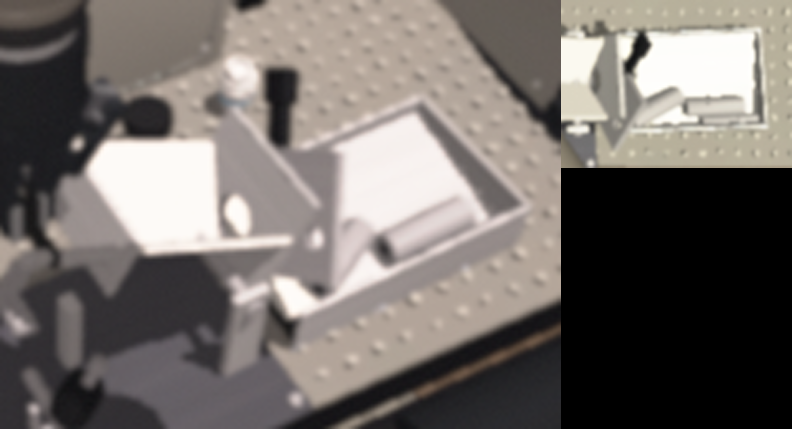

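Request:
step_arm:
  motion:
    - [[0, 0.011, 0.014, 0, 0, 0, 0.9], [0, 0.02, 0.028, 0, 0, 0, 0.9], [0, 0.029, 0.043, 0, 0, 0, 0.9], [0, 0.038, 0.058, 0, 0, 0, 0.9], [0, 0.045, 0.074, 0, 0, 0, 0.9], [0, 0.052, 0.09, 0, 0, 0, 0.9], [0, 0.058, 0.106, 0, 0, 0, 0.9], [0, 0.064, 0.123, 0, 0, 0, 0.9], [0, 0.069, 0.142, 0, 0, 0, 0.9], [0, 0.071, 0.155, 0, 0, 0, 0.9], [0, 0.071, 0.155, 0, 0, 0, 0.15], [0, 0.071, 0.155, 0, 0, 0, 0.15]]

```text
clock: 52.65
ee_pos: [0.4821, 0.1551, 0.0971]
tcp_rot: [-0.018, 1.0, -0.001, -0.002]
contact_force: [-1.0, 0.2, -0.7]
opening: 0.0361
```

Request:
step_arm:
  motion:
    - [[0, 0, -0.08, 0, 0, 0, 0.1], [0, 0, -0.18, 0, 0, 0, 0], [0, 0, -0.3, 0, 0, 0, 0], [0.02, 0, -0.3, 0, 0, 0.2, 0], [0.05, 0, -0.3, 0, 0, 0.4, 0], [0.1, -0.02, -0.3, 0, 0, 0.6, 0], [0.17, -0.05, -0.3, 0, 0, 0.8, -0.1], [0.17, -0.07, -0.3, 0, 0, 1.0, -0.1], [0.17, -0.07, -0.3, 0, 0, 1.0, -0.1], [0.17, -0.07, -0.3, 0, 0, 1.0, -0.1], [0.17, -0.07, -0.3, 0, 0, 1.0, -0.1], [0.17, -0.07, -0.3, 0, 0, 1.0, -0.1]]

```text
clock: 53.85
ee_pos: [0.3985, 0.1172, 0.2468]
tcp_rot: [0.613, 0.79, -0.002, -0.001]
contact_force: [0.1, -0.1, 0.2]
opening: 0.0471
```

```bash
python3 plan.py .3985,.120,.2,92.3 .3985,.120,.098,92.3
python3 - <<'E'
from h import *
t=grab('top'); s=grab('side')
cv2.imwrite('pics/t14.png',t.img); cv2.imwrite('pics/s14.png',s.img)
g=cv2.cvtColor(t.img,cv2.COLOR_BGR2GRAY)
for v in range(198,230,2): print(v,' '.join('%3d'%x for x in g[v,292:378:3]))
# hopper angle check: rim rows, bar
gs=cv2.cvtColor(s.img,cv2.COLOR_BGR2GRAY); g0=cv2.cvtColor(cv2.imread('pics/side0.png'),cv2.COLOR_BGR2GRAY)
r=(slice(205,240),slice(232,262)); print('rim diff',np.abs(gs[r].astype(int)-g0[r]).mean())
E
```

```text
t 53.85 p [0.3985 0.1172 0.2468] yaw 104.4 F [ 0.1 -0.1  0.2] op 0.0471 j7 -0.1
.3985,.120,.2,92.3 -> [0.0055, 0.0017, 0.0937, -0.0024, 0.0006, 0.1342] rows 2
.3985,.120,.098,92.3 -> [0.0056, 0.0025, 0.2977, -0.0024, 0.0006, 0.1342] rows 3
198 158  48 231 253 253 253 250 253 253 253 253 253 253 253 253 253 253 253 253 253 253 253 253 253 254 131 171 176 176
200 170 121 213 253 253 253 248 253 253 253 253 253 253 253 253 253 253 253 253 253 253 253 253 253 254 136 163 175 174
202 174 147 213 253 253 253 250 253 253 253 253 253 253 253 253 253 253 253 253 253 253 253 253 253 253 141 166 178 177
204 172 152 215 253 253 253 253 253 253 253 253 253 253 253 253 253 253 253 253 253 253 253 253 253 253 183 166 179 189
206 170 160 242 253 253 253 253 253 253 253 253 253 253 253 253 253 253 253 253 253 253 252 252 252 252 171 165 178 174
208 147 164 252 253 253 253 253 253 253 253 253 253 253 253 253 246 253 253 253 253 252 252 252 252 252 136 153 180 173
210 111 160 251 253 253 253 253 253 253 253 253 254 253 236 204 153 239 233 234 242 189 188 185 186 181 131 129 181 175
212 120 156 250 253 
[... 387 characters left out ...]
 211 215 214 207 201 183 180 199 197 195 191 188 186 184 182 123 198 179
220 164 178 251 253 253 253 253 188 194 213 216 217 210 202 223 243 223 158 165 167 169 173 172 182 190 194 106 195 207
222 104 183 251 253 253 253 253 242 195 218 210 188 215 221 237 241 169 178 197 199 203 186 180 209 185 185 108 192 192
224  95 188 253 253 252 252 245 227 163 186 161 143 176 161 157 157 147 152 165 157 169 148 173 199 183 194 202 199 175
226 112 188 240 246 225 225 217 209 212 217 211 194 191 191 212 219 217 222 228 195 197 174 181 186 181 188 201 191 175
228 127 187 178 205 181 194 197 190 209 200 196 194 181 162 196 170 151 185 172 171 177 174 172 179 166 180 178 175 173
rim diff 16.086666666666666
```

Request:
step_arm:
  motion:
    - [[0.007, 0.002, 0.05, 0, 0, 0.134, -0.1], [0.009, 0.002, 0.09, 0, 0, 0.134, -0.1], [0.009, 0.002, 0.09, 0, 0, 0.134, -0.1], [0.009, 0.002, 0.16, 0, 0, 0.134, -0.1], [0.009, 0.002, 0.22, 0, 0, 0.134, -0.1], [0.009, 0.002, 0.27, 0, 0, 0.134, -0.1], [0.009, 0.002, 0.296, 0, 0, 0.134, -0.1], [0.009, 0.002, 0.296, 0, 0, 0.134, -0.1], [0.009, 0.002, 0.296, 0, 0, 0.134, 0.8], [0.009, 0.002, 0.296, 0, 0, 0.134, 0.8], [0.009, 0.002, 0.296, 0, 0, 0.134, 0.8], [0.009, 0.002, 0.296, 0, 0, 0.134, 0.8]]

```text
clock: 55.15
ee_pos: [0.3994, 0.1222, 0.1011]
tcp_rot: [0.69, 0.724, -0.001, 0.0]
contact_force: [-5.4, -0.3, 8.5]
opening: 0.0242
```

Request:
step_arm:
  motion:
    - [[-0.005, 0, -0.01, 0, 0, 0, 0.8], [-0.011, 0, -0.021, 0, 0, 0, 0.8], [-0.011, 0, -0.021, 0, 0, 0, 0.8]]

```text
clock: 55.45
ee_pos: [0.3996, 0.117, 0.1109]
tcp_rot: [0.69, 0.723, -0.0, -0.0]
contact_force: [-2.6, 3.3, -3.0]
opening: 0.0241
```

Request:
step_arm:
  motion:
    - [[0.011, 0, -0.005, 0, 0, 0, 0.8], [0.022, 0, -0.01, 0, 0, 0, 0.8], [0.034, 0, -0.014, 0, 0, 0, 0.8], [0.046, 0, -0.016, 0, 0, 0, 0.8], [0.058, 0, -0.018, 0, 0, 0, 0.8], [0.069, 0, -0.018, 0, 0, 0, 0.8], [0.081, 0, -0.018, 0, 0, 0, 0.8], [0.093, 0, -0.016, 0, 0, 0, 0.8], [0.105, 0, -0.013, 0, 0, 0, 0.8], [0.117, 0, -0.009, 0, 0, 0, 0.8], [0.138, 0, 0, 0, 0, 0, 0.8], [0.145, 0, 0.002, 0, 0, 0, 0.8]]

```text
clock: 56.65
ee_pos: [0.3963, 0.189, 0.1091]
tcp_rot: [0.69, 0.724, -0.002, 0.0]
contact_force: [-2.4, -6.5, -1.2]
opening: 0.024
```

Request:
step_arm:
  motion:
    - [[0, 0, 0, 0, 0, 0, 0.8], [-0.005, 0, 0.01, 0, 0, 0, 0.8], [-0.01, 0, 0.02, 0, 0, 0, 0.8], [-0.01, 0, 0.02, 0, 0, 0, 0.8]]

```text
clock: 57.05
ee_pos: [0.3971, 0.1894, 0.1014]
tcp_rot: [0.69, 0.724, 0.003, -0.002]
contact_force: [-10.5, 2.1, 11.8]
opening: 0.0242
```

Reached the locked side; release and retreat clear, then check.

Request:
step_arm:
  motion:
    - [[0, 0, 0, 0, 0, 0, 0.4], [0, 0, 0, 0, 0, 0, 0.1], [0, 0, 0, 0, 0, 0, -0.1], [0, 0, -0.06, 0, 0, 0, -0.1], [0, 0, -0.15, 0, 0, 0, -0.1], [0, 0, -0.25, 0, 0, 0, -0.1], [0.1, 0.05, -0.3, 0, 0, 0, -0.1], [0.2, 0.1, -0.3, 0, 0, 0, -0.1], [0.3, 0.1, -0.3, 0, 0, 0, -0.1], [0.3, 0.1, -0.3, 0, 0, 0, -0.1]]

```text
clock: 58.05
ee_pos: [0.4402, 0.343, 0.2507]
tcp_rot: [0.689, 0.725, 0.003, -0.002]
contact_force: [-0.8, 1.0, -0.4]
opening: 0.0473
```

```bash
python3 plan.py
python3 - <<'E'
from h import *
s=grab('side','s15.png'); t=grab('top','t15.png')
g=lambda f:cv2.cvtColor(cv2.imread('pics/'+f),cv2.COLOR_BGR2GRAY).astype(np.float32)
A,B,Fr=g('side0.png'),g('s15.png'),g('s14.png')
for n,r in dict(lever=(slice(250,290),slice(215,252)),bar=(slice(212,250),slice(212,245)),trough=(slice(180,240),slice(240,290)),canister=(slice(160,190),slice(262,288))).items():
    print(n,'vs start',np.abs(A[r]-B[r]).mean().round(1),'shift',np.round(cv2.phaseCorrelate(A[r].copy(),B[r].copy()),2),'| freed vs start',np.abs(A[r]-Fr[r]).mean().round(1))
for nm,im in(('start',A),('now',B)):
    print(nm)
    for v in range(256,282,2): print(v,' '.join('%3d'%x for x in im[v,214:246:2]))
E
```

```text
t 58.05 p [0.4402 0.343  0.2507] yaw 92.9 F [-0.8  1.  -0.4] op 0.0473 j7 -0.97Traceback (most recent call last):
  File "<stdin>", line 6, in <module>
    return _wrapfunc(a, 'round', decimals=decimals, out=out)
    return _wrapit(obj, method, *args, **kwds)
    conv = _array_converter(obj)
ValueError: setting an array element with a sequence. The requested array has an inhomogeneous shape after 1 dimensions. The detected shape was (2,) + inhomogeneous part.
```

```bash
python3 - <<'E'
from h import *
g=lambda f:cv2.cvtColor(cv2.imread('pics/'+f),cv2.COLOR_BGR2GRAY).astype(np.float32)
A,B,Fr=g('side0.png'),g('s15.png'),g('s14.png')
for n,r in dict(lever=(slice(250,290),slice(215,252)),bar=(slice(212,250),slice(212,245)),trough=(slice(180,240),slice(240,290)),canister=(slice(160,190),slice(262,288))).items():
    print(n,'vs start',np.abs(A[r]-B[r]).mean().round(1),'shift',cv2.phaseCorrelate(A[r].copy(),B[r].copy()),'| freed vs start',np.abs(A[r]-Fr[r]).mean().round(1))
for nm,im in(('start',A),('now',B)):
    print(nm)
    for v in range(256,282,2): print(v,' '.join('%3d'%x for x in im[v,214:246:2]))
E
```

```text
lever vs start 16.1 shift ((0.2662118063349652, 0.15312436371296556), 0.6482301127910614) | freed vs start 25.4
bar vs start 12.5 shift ((-0.09625541807804439, 0.13672682905532696), 0.898666622572475) | freed vs start 13.3
trough vs start 10.3 shift ((0.028449242324644075, 0.057066891315159296), 0.9332840156555176) | freed vs start 86.2
canister vs start 10.9 shift ((0.6607454280992435, 0.10012293681825035), 1.0704191778912957) | freed vs start 60.7
start
256  43  62  86  85 100 136 163 181 119  87  83  64  42  43  42  42
258  43  48  75  88 131 174 191 202 164  83  58  45  44  42  42  44
260  53  43  53  79 116 151 165 193 187 105  50  62  71  68  63  53
262  73  47  43  62  94 131 127 168 181 152  89  85 105 129  94  82
264  85  66  44  78 137 144  89  75  94 126 107  87 111 154 106  87
266  76  55  48 120 173 181 133  54  30  43  57  68  86 106  95  87
268  56  41  49 119 168 167 143 107  40  28  27  34  69  99 105 114
270  79  43  42  63  95  93  96  90  37  29  25  26  47  97 132 167
272 156  57  41  41  31  25  36  37  29  27  24  25  38 101 128 117
274 191  87  43  42  39  32 
[... 431 characters left out ...]
  69  78  74  69  60
262  75  49  49  69  93  92  92  92  95  89  87  94  97  98  95  89
264  56  49  48  62  90  88  59  41  50  71  88  95  97  99  94  95
266  51  48  50  80 104 105  77  34  20  25  47  75  91  96  93  96
268  57  48  50  81 104 104  93  69  27  18  18  32  75  95  93  96
270  69  50  48  56  71  74  79  66  24  20  19  18  45  89  94  97
272  77  57  48  46  34  24  29  27  21  18  17  18  35  84  94  93
274  79  67  50  46  42  28  21  17  19  20  19  19  40  85  95  93
276  80  76  59  48  47  43  35  23  19  19  20  27  65  90  92  95
278  80  79  71  53  48  48  47  41  23  19  23  59  88  96  93  97
280  84  80  78  62  50  47  48  44  25  19  23  59  70  95 101 100
```

```bash
python3 - <<'E'
from h import *
a=cv2.imread('pics/t14.png')[205:226,310:376].astype(int); b=cv2.imread('pics/t15.png')[205:226,310:376].astype(int)
print('tray change max/mean',abs(a-b).max(),abs(a-b).mean())
c=load('top'); 
for n,u,v in(('thickA',328,216.5),('thickB',355,216)): print(n,onz(c,u,v,.035).round(3))
print(robot.close_job())
E
```

```text
tray change max/mean 3 0.5396825396825397
thickA [ 0.46  -0.152  0.035]
thickB [ 0.461 -0.23   0.035]
the job is handed in; nothing more can be done
None
```

The job is done and handed in at 58 s of the 210 s. One thin and two thick pillars were present. All three slid through the dispenser into the catch tray, and the trough is level and locked again.

**How it went**
- **Thin pillar:** I laid it in the trough, set the dial to the 24 mm hole, lifted the collar, flipped the lever and tipped. The first tip was blocked because the dial stood about 0.08 rad short. I lowered the trough, turned the dial a little further, and the second tip emptied it.
- **Thick pillars:** I set the dial to about 1.38 rad for the 35 mm hole. The second pillar went beside the first, about 28 mm further towards the tail, and both came out in one tip.
- **Locking:** I lowered the trough, flipped the lever back and let the collar down.

**Last checks**
- **Lever, collar, bar and trough:** they sit at the same pixel positions as at the start, within about 0.3 px.
- **Thick pillars:** they lie inside the tray and did not move between two pictures 4 s apart.
- **Thin pillar:** I saw it in the tray along the -x wall right after its tip, but did not locate it again at the end.
- **Canister:** it showed at most about 0.7 px of apparent shift.

**What disagreed:** the dial angle from the finger position read about 0.1 rad higher than the angle from the pictures. I went by the pictures, and the pillars passing through agreed with that.

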